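# Gauge and sort salvaged cabinet knobs

## Task

Sort the two knobs standing in the wooden troughs by neck thickness, one at a time: slide the knob's neck along the gauge's tapered slot until it wedges, see which mark it stops at (one, two or three brass pips), and stand it upright in the drawer bin that has the same number of studs on its front edge before taking the other knob. The knob on the cork pad is set aside for a customer: leave it standing there, and do not disturb the other things on the counter.

Things in the scene. Friction and masses are not known exactly. Their poses are not given: they have to be found in the camera images.
- knob_a: dark turned wooden cabinet knob standing upright, loose, 110 to 230 g, round about its z: iron foot disc 40 mm across, 8 mm thick; iron neck from 8 to 32 mm height; wooden head 36 mm across (straight side from 36 to 64 mm height), top at 74 mm. The three knobs look alike but have necks 12, 17 and 22 mm thick; which has which is not told. Origin: centre of the foot's underside
- knob_b: another knob, like knob_a but for its neck (12, 17 or 22 mm thick, not told). Any two of the three knobs stand in the troughs, the third on the cork pad. Origin: centre of the foot's underside, z up
- knob_c: another knob, like knob_a but for its neck (12, 17 or 22 mm thick, not told). Any two of the three knobs stand in the troughs, the third on the cork pad. Origin: centre of the foot's underside, z up
- gauge: fixed taper gauge, 120 mm long (x), 100 mm wide (y): two flat steel jaws, undersides 15 mm, tops 23 mm above the counter, on wooden side rails 68 mm apart, open underneath to the counter; a wooden bar closes it at x = 48 to 60 mm. The slot between the jaws, centred on y = 0, runs from its mouth at x = -60 mm (28 mm wide) along +x to 9 mm wide at x = 35 mm. Origin: centre of its underside, z up
- gauge_mouth (a point): middle of the slot's wide open end, at counter height; axes as the gauge's, +x into the slot. A knob goes in along +x from in front of the mouth: foot 0 to 6 mm off the counter and under the jaws, neck in the slot, head above the jaws. It comes out the same way. Wedged means pressed home with about 5 to 15 N and kept there for half a second
- mark_one (a point): point on the slot's centre line, at counter height, by the mark with one brass pip on the jaw at +y, nearest the mouth; x = -30 mm in the gauge's frame; the 22 mm neck wedges here, the knob's axis over this point, or up to 6 mm farther in when pressed
- mark_two (a point): point on the slot's centre line, at counter height, by the mark with two brass pips; x = -5 mm in the gauge's frame; the 17 mm neck wedges here, the knob's axis over this point, or up to 6 mm farther in when pressed
- mark_three (a point): point on the slot's centre line, at counter height, by the mark with three brass pips, farthest in; x = +20 mm in the gauge's frame; the 12 mm neck wedges here, the knob's axis over this point, or up to 6 mm farther in when pressed
- bin_one: fixed low open drawer bin of dark wood with one brass stud on top of its broad white front edge (at x = -68 to -50 mm), for the knobs that stop at the gauge mark of as many pips; inside 100 x 100 mm, floor 6 mm above the counter, walls 30 mm high. Origin: centre of its inside, at the underside; x, y along its sides, z up
- bin_two: fixed low open drawer bin of dark wood with two brass studs on top of its broad white front edge (at x = -68 to -50 mm), for the knobs that stop at the gauge mark of as many pips; inside 100 x 100 mm, floor 6 mm above the counter, walls 30 mm high. Origin: centre of its inside, at the underside; x, y along its sides, z up
- bin_three: fixed low open drawer bin of dark wood with three brass studs on top of its broad white front edge (at x = -68 to -50 mm), for the knobs that stop at the gauge mark of as many pips; inside 100 x 100 mm, floor 6 mm above the counter, walls 30 mm high. Origin: centre of its inside, at the underside; x, y along its sides, z up
- trough_a: fixed wooden trough in which one knob stands: floor 70 mm long (x), 6 mm thick, two walls along x, 64 mm apart inside, 8 mm thick, 46 mm high; both x ends are open, so fingers can close on the knob along x. Origin: centre of its underside, z up
- trough_b: fixed wooden trough in which one knob stands: floor 70 mm long (x), 6 mm thick, two walls along x, 64 mm apart inside, 8 mm thick, 46 mm high; both x ends are open, so fingers can close on the knob along x. Origin: centre of its underside, z up
- pad: fixed round cork pad, 76 mm across, 6 mm thick, with the customer's knob on it. Origin: centre of its underside
- candlestick: brass candlestick, bystander, 190 mm tall, foot 72 mm across. Origin: centre of its underside
- jar: glass jar, bystander, 44 mm across, 80 mm tall. Origin: centre of its underside
- hinge: flat black iron butt hinge, bystander, 50 mm (x) by 38 mm, 6 mm high. Origin: centre of its underside
- coat_hook: black iron coat hook lying on its 60 mm (x) by 24 mm plate, bystander, 40 mm high. Origin: centre of its underside
- escutcheon: brass keyhole plate lying flat, bystander, 90 mm (x) by 32 mm, 9 mm high. Origin: centre of its underside
- screwdriver: screwdriver lying flat, bystander, 170 mm long along its x, handle about 30 mm thick
- brush: brush lying flat, bystander, 200 mm long along its x, up to about 40 mm high
Not all that is in view belongs to the job. What is shaped like the bin_one but pink or red is not meant.

How it is judged:
On the way, in this order (a step that is already met when the one before it is completed fails the run):
1. a knob's neck is slid along the gauge slot until it wedges at its mark (((x of knob_a in the frame of gauge between -0.0104 and 0.0046 m and y of knob_a in the frame of gauge between -0.005 and 0.005 m and z of knob_a in the frame of gauge between -0.003 and 0.01 m and angle between knob_a's own z axis and vertical below 0.2 rad and contact force between knob_a and gauge above 1.5 N) or (x of knob_b in the frame of gauge between -0.0355 and -0.0205 m and y of knob_b in the frame of gauge between -0.005 and 0.005 m and z of knob_b in the frame of gauge between -0.003 and 0.01 m and angle between knob_b's own z axis and vertical below 0.2 rad and contact force between knob_b and gauge above 1.5 N) or (x of knob_c in the frame of gauge between 0.0147 and 0.0297 m and y of knob_c in the frame of gauge between -0.005 and 0.005 m and z of knob_c in the frame of gauge between -0.003 and 0.01 m and angle between knob_c's own z axis and vertical below 0.2 rad and contact force between knob_c and gauge above 1.5 N))), for 0.2 s.
2. that knob stands upright in the bin of its number (((x of knob_a in the frame of bin_two between -0.05 and 0.05 m and y of knob_a in the frame of bin_two between -0.05 and 0.05 m and z of knob_a in the frame of bin_two below 0.01 m and angle between knob_a's own z axis and vertical below 0.15 rad) or (x of knob_b in the frame of bin_one between -0.05 and 0.05 m and y of knob_b in the frame of bin_one between -0.05 and 0.05 m and z of knob_b in the frame of bin_one below 0.01 m and angle between knob_b's own z axis and vertical below 0.15 rad) or (x of knob_c in the frame of bin_three between -0.05 and 0.05 m and y of knob_c in the frame of bin_three between -0.05 and 0.05 m and z of knob_c in the frame of bin_three below 0.01 m and angle between knob_c's own z axis and vertical below 0.15 rad))), for 0.2 s.
3. with the first in its bin, the second knob's neck is wedged in the gauge slot at its mark ((((x of knob_a in the frame of bin_two between -0.05 and 0.05 m and y of knob_a in the frame of bin_two between -0.05 and 0.05 m and z of knob_a in the frame of bin_two below 0.01 m and angle between knob_a's own z axis and vertical below 0.15 rad) and (x of knob_b in the frame of gauge between -0.0355 and -0.0205 m and y of knob_b in the frame of gauge between -0.005 and 0.005 m and z of knob_b in the frame of gauge between -0.003 and 0.01 m and angle between knob_b's own z axis and vertical below 0.2 rad and contact force between knob_b and gauge above 1.5 N)) or ((x of knob_a in the frame of bin_two between -0.05 and 0.05 m and y of knob_a in the frame of bin_two between -0.05 and 0.05 m and z of knob_a in the frame of bin_two below 0.01 m and angle between knob_a's own z axis and vertical below 0.15 rad) and (x of knob_c in the frame of gauge between 0.0147 and 0.0297 m and y of knob_c in the frame of gauge between -0.005 and 0.005 m and z of knob_c in the frame of gauge between -0.003 and 0.01 m and angle between knob_c's own z axis and vertical below 0.2 rad and contact force between knob_c and gauge above 1.5 N)) or ((x of knob_b in the frame of bin_one between -0.05 and 0.05 m and y of knob_b in the frame of bin_one between -0.05 and 0.05 m and z of knob_b in the frame of bin_one below 0.01 m and angle between knob_b's own z axis and vertical below 0.15 rad) and (x of knob_a in the frame of gauge between -0.0104 and 0.0046 m and y of knob_a in the frame of gauge between -0.005 and 0.005 m and z of knob_a in the frame of gauge between -0.003 and 0.01 m and angle between knob_a's own z axis and vertical below 0.2 rad and contact force between knob_a and gauge above 1.5 N)) or ((x of knob_b in the frame of bin_one between -0.05 and 0.05 m and y of knob_b in the frame of bin_one between -0.05 and 0.05 m and z of knob_b in the frame of bin_one below 0.01 m and angle between knob_b's own z axis and vertical below 0.15 rad) and (x of knob_c in the frame of gauge between 0.0147 and 0.0297 m and y of knob_c in the frame of gauge between -0.005 and 0.005 m and z of knob_c in the frame of gauge between -0.003 and 0.01 m and angle between knob_c's own z axis and vertical below 0.2 rad and contact force between knob_c and gauge above 1.5 N)) or ((x of knob_c in the frame of bin_three between -0.05 and 0.05 m and y of knob_c in the frame of bin_three between -0.05 and 0.05 m and z of knob_c in the frame of bin_three below 0.01 m and angle between knob_c's own z axis and vertical below 0.15 rad) and (x of knob_a in the frame of gauge between -0.0104 and 0.0046 m and y of knob_a in the frame of gauge between -0.005 and 0.005 m and z of knob_a in the frame of gauge between -0.003 and 0.01 m and angle between knob_a's own z axis and vertical below 0.2 rad and contact force between knob_a and gauge above 1.5 N)) or ((x of knob_c in the frame of bin_three between -0.05 and 0.05 m and y of knob_c in the frame of bin_three between -0.05 and 0.05 m and z of knob_c in the frame of bin_three below 0.01 m and angle between knob_c's own z axis and vertical below 0.15 rad) and (x of knob_b in the frame of gauge between -0.0355 and -0.0205 m and y of knob_b in the frame of gauge between -0.005 and 0.005 m and z of knob_b in the frame of gauge between -0.003 and 0.01 m and angle between knob_b's own z axis and vertical below 0.2 rad and contact force between knob_b and gauge above 1.5 N)))), for 0.2 s.
At the end, for the whole second after the job is handed in: Both knobs from the troughs stand upright (within 0.15 rad) and at rest on the floor of the bin whose stud count is that of the mark where their neck wedged, knob axis within 50 mm of the bin's centre along each side; the knob on the cork pad stands upright where it was, within 15 mm ((((horizontal distance between knob_a and pad below 0.03 m and distance of knob_a from where it was at the start of the episode below 0.015 m and angle between knob_a's own z axis and vertical below 0.15 rad) and (x of knob_b in the frame of bin_one between -0.05 and 0.05 m and y of knob_b in the frame of bin_one between -0.05 and 0.05 m and z of knob_b in the frame of bin_one below 0.01 m and angle between knob_b's own z axis and vertical below 0.15 rad) and linear speed of knob_b below 0.02 m/s and (x of knob_c in the frame of bin_three between -0.05 and 0.05 m and y of knob_c in the frame of bin_three between -0.05 and 0.05 m and z of knob_c in the frame of bin_three below 0.01 m and angle between knob_c's own z axis and vertical below 0.15 rad) and linear speed of knob_c below 0.02 m/s) or ((horizontal distance between knob_b and pad below 0.03 m and distance of knob_b from where it was at the start of the episode below 0.015 m and angle between knob_b's own z axis and vertical below 0.15 rad) and (x of knob_a in the frame of bin_two between -0.05 and 0.05 m and y of knob_a in the frame of bin_two between -0.05 and 0.05 m and z of knob_a in the frame of bin_two below 0.01 m and angle between knob_a's own z axis and vertical below 0.15 rad) and linear speed of knob_a below 0.02 m/s and (x of knob_c in the frame of bin_three between -0.05 and 0.05 m and y of knob_c in the frame of bin_three between -0.05 and 0.05 m and z of knob_c in the frame of bin_three below 0.01 m and angle between knob_c's own z axis and vertical below 0.15 rad) and linear speed of knob_c below 0.02 m/s) or ((horizontal distance between knob_c and pad below 0.03 m and distance of knob_c from where it was at the start of the episode below 0.015 m and angle between knob_c's own z axis and vertical below 0.15 rad) and (x of knob_a in the frame of bin_two between -0.05 and 0.05 m and y of knob_a in the frame of bin_two between -0.05 and 0.05 m and z of knob_a in the frame of bin_two below 0.01 m and angle between knob_a's own z axis and vertical below 0.15 rad) and linear speed of knob_a below 0.02 m/s and (x of knob_b in the frame of bin_one between -0.05 and 0.05 m and y of knob_b in the frame of bin_one between -0.05 and 0.05 m and z of knob_b in the frame of bin_one below 0.01 m and angle between knob_b's own z axis and vertical below 0.15 rad) and linear speed of knob_b below 0.02 m/s))); the robot touches nothing.
It fails at once if the knob on the cork pad is taken or pushed away (pad left empty) (horizontal distance between each of knob_a, knob_b, knob_c and pad above 0.03 m).
It fails at once if one of the other things on the counter is knocked over or shifted by more than 30 mm (distance of any of candlestick, jar, hinge, coat_hook, escutcheon, screwdriver, brush from where it was at the start of the episode above 0.03 m or angle between any of candlestick, jar's own z axis and vertical above 0.5 rad).
It also fails if it takes over 72 s, if anything falls off the work surface, if the arm or the gripper's body presses on something with over 40 N, if the wrist force passes 120 N, or if a joint passes its speed limit or range.

## Robot

A 6-joint arm with a two-finger parallel gripper is mounted at the origin on the work surface. World frame = base frame: x ahead of the robot, y to its left, z up, the work surface at z = 0. Lengths are in m, angles in rad, forces in N, time in s.
With the tool pointing down it reaches from about 0.35 to 0.775 m from the base axis. Payload 5.5 kg.
Tool frame: the origin (TCP) lies between the finger pads; the fingertips stand 22 mm ahead of it and the grasp point (between the pads) lies 3 mm ahead of it (env.finger_overhang is the distance from the TCP to the fingertips, in m); y points along the fingers, x is the direction in which the jaws open and shut, and the axes are right-handed (so a half turn about y gives the same grasp; the last joint's range is limited). The gripper opens to 85 mm and grips with 20 to 120 N. Pads are 22 mm wide; open, the fingers measure 114 mm over their backs; the gripper's body (76 mm by 85 mm) begins 54 mm behind the grasp point. The pads swing forward as they close: fully open they stand 13 mm farther back than shut.
Start: joints at [-1.395, 0.313, 0.046, 1.304, 0, 1.431], TCP at [0.179, -0.547, 0.221] pointing down, gripper open.
Joint ranges: [-2.76, 2.76], [-0.86, 1.69], [-1.03, 1.26], [-2.2, 2.34], [-1.47, 1.5], [-3.14, 3.14]. Speed limits (rad/s): [2.57, 2.57, 3.14, 3.14, 3.14, 3.14].

## Interface

Orientations are given as a unit quaternion [w, x, y, z].
In Python, from workcell import monitor, cams, job, env gives the robot as it stands.
- The arm moves only by the tool drive_tool, never from a script. Its argument "plan" is text: rows parted by semicolons, each of 7 numbers parted by spaces: the opening, from -1 (shut) to 1 (fully open), then the shift along the tool's x, y, z in mm, then the turn, a rotation vector about the tool's x, y, z in degrees. In form: gripper x y z rx ry rz; .... A call has 1 to 8 rows; each row shifts and turns the pose as measured when the row begins, along the tool's axes as they then stand; what a row does not reach is not made up. A row lasts 1/8 s, in which the tool goes at most 62.5 mm and 10.7 degrees, less where a joint would pass 70% of its speed; a pose out of reach is approached as far as the arm can. A call is refused whole if a number of a shift passes 62.5 or a number of a turn 10.7, either way. A call with a gripper value outside its range is refused whole. The fingers move at their own pace and stop on an object; "grip_force" is the grip in N (left out, the last holds). Time passes only in rows, so rows that do not move let the fingers close. It gives the time, the measured TCP pose, the force and the opening at its end, in the units of the state.
- monitor.get_state(): the state, without advancing time (a new reading comes with each control period).
- cams.read_camera(name): name is "side" or "top" or "wrist"; returns (picture, depth): 400x640x3 uint8, red, green, blue; 400x640 float32, m along the optical axis (not along the pixel's ray), 0 where there is no reading.
- cams.calibration(name): a dict with "fx", "fy", "cx", "cy" (pixels), "R" (3x3) and "t" (3): a world point X has camera coordinates R X + t. Camera axes: x right, y down, z forward; pixel columns grow to the right and rows downward; lengths in m; the calibration is good to about 2 mm. A picture is of the moment at which its call begins: read the wrist's pose just before it. calibration takes no time and is no camera call; for the wrist camera it gives the pose at the moment of the call.
- job.hand_in(): hands the job in, once; it reports no verdict.
The state is a dict: "clock": time; "joint_pos": joint angles; "qvel": joint speeds; "tau": joint torques, N m; "tcp_pos": TCP position; "orientation": TCP orientation; "wrist_force": force on the tool from outside, world axes, zero at the start; "ft_torque": the same for the moment, N m; "finger_gap": finger opening in m.
Only numpy, scipy, OpenCV 4.12 (cv2) and the standard library are available. Lean on these libraries where they do the work, as an engineer would, in place of code of your own. Each camera call takes 0.05 s, during which the arm holds its last target.

## Working session

There is one attempt and no reset: what is moved stays moved. The work goes in short steps, Python scripts to look and compute and a tool call to move; the robot and the scene stay as the last step left them, time stands still between calls to the robot, and variables do not carry over. Pictures are saved under pics/ and viewed, and the job is handed in when it is done.

Besides the shell and the picture viewer there is one more tool, called as name(argument=value, ...) on one line, values as JSON. drive_tool: Moves the arm, as the interface text tells. Its arguments: {"type":"object","properties":{"plan":{"type":"string"},"grip_force":{"type":"number"}},"required":["plan"]}

```bash
ls; mkdir -p pics
python3 - <<'E'
from workcell import monitor,cams,job,env
import cv2,numpy as np
s=monitor.get_state(); print(s); print(env.finger_overhang)
for n in ("top","side","wrist"):
    p,d=cams.read_camera(n); c=cams.calibration(n)
    cv2.imwrite(f"pics/{n}0.png",cv2.cvtColor(p,cv2.COLOR_RGB2BGR)); np.save(f"{n}0.npy",d); print(n,c)
    np.savez(f"{n}0cal.npz",**c)
E
```

```text
pics
{'clock': 0.0, 'joint_pos': array([-1.39459114e+00,  3.14026346e-01,  4.49865588e-02,  1.30360071e+00,
       -1.15336678e-05,  1.43120853e+00]), 'qvel': array([-0.00128016,  0.00012987,  0.00029301,  0.00070782,  0.00083447,
        0.00042125]), 'tau': array([-7.74667878e-04, -4.80622745e+01,  2.98536730e+01,  1.93454186e-02,
       -1.03944556e-04,  6.17534504e-07]), 'tcp_pos': array([ 0.17847857, -0.54604358,  0.21959723]), 'orientation': array([ 0.57285007, -0.57195089,  0.41563156, -0.41468709]), 'wrist_force': array([ 0.09737128, -0.40795719,  0.57176586]), 'ft_torque': array([0.00669036, 0.02094209, 0.00592136]), 'finger_gap': 0.08553514718673746}
0.022
top {'fx': 482.91141294028535, 'fy': 482.91141294028535, 'cx': 317.62083321122475, 'cy': 196.98421489298553, 'R': array([[-0.02884364, -0.99955908,  0.00704942],
       [-0.99723946,  0.02829254, -0.06865129],
       [ 0.06842158, -0.00901011, -0.99761581]]), 't': array([0.00839922, 0.46058916, 1.28491689])}
side {'fx': 443.7663783052385, 'fy': 443.7663783052385, 'cx': 317.92009979575795, 'cy': 198.16027715527756, 'R': array([[ 0.97393553, -0.22666569,  0.00850003],
       [-0.10959356, -0.50304911, -0.85728108],
       [ 0.19859214,  0.83400495, -0.5147785 ]]), 't': array([-0.45134243,  0.10033208,  1.35690434])}
wrist {'fx': 342.52079672272555, 'fy': 342.52079672272555, 'cx': 315.3942549577911, 'cy': 201.4781306050369, 'R': array([[ 0.31041609, -0.95059769, -0.00242443],
       [-0.91183678, -0.29847773,  0.28189491],
       [-0.26869228, -0.08529403, -0.95944223]]), 't': array([-0.57372031, -0.03712429,  0.37988926])}
```

View pics/top0.png

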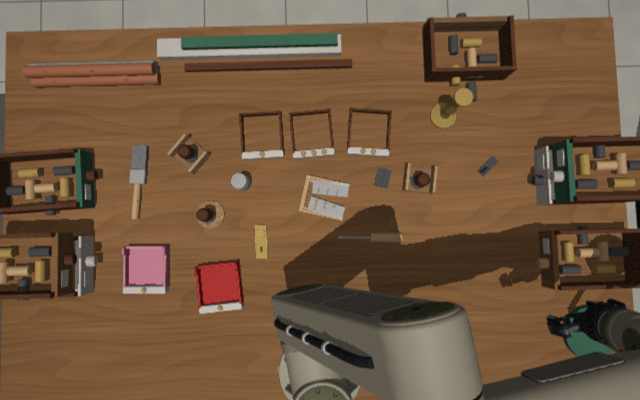

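View pics/side0.png

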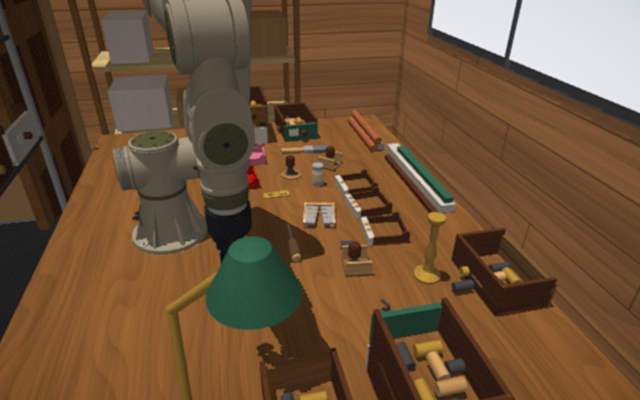

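View pics/wrist0.png

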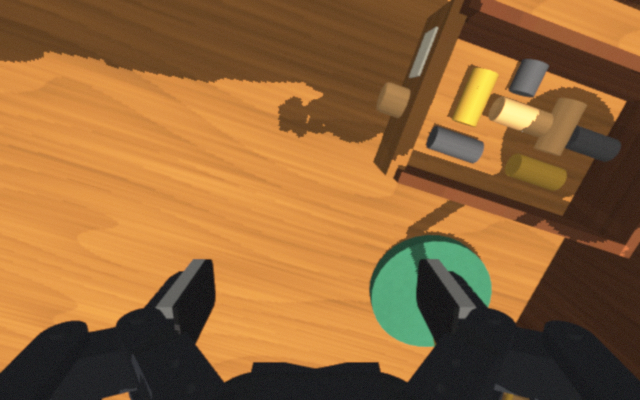

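```bash
cat > h.py <<'E'
import numpy as np,cv2
from scipy.spatial.transform import Rotation as Ro
def w2(cal,d,u,v,z=None):
    """pixel to world: by depth if z None, else at plane z"""
    R,t=np.array(cal['R']),np.array(cal['t'])
    r=np.array([(u-cal['cx'])/cal['fx'],(v-cal['cy'])/cal['fy'],1.])
    C=-R.T@t; D=R.T@r
    if z is None: return C+D*d[int(round(v)),int(round(u))]
    return C+D*((z-C[2])/D[2])
def proj(cal,X):
    c=np.array(cal['R'])@np.array(X)+np.array(cal['t']); return c[0]/c[2]*cal['fx']+cal['cx'],c[1]/c[2]*cal['fy']+cal['cy']
def Rt(s):
    q=s['orientation']; return Ro.from_quat([q[1],q[2],q[3],q[0]]).as_matrix()
E
python3 - <<'E'
from h import *
im=cv2.imread('pics/top0.png')
cv2.imwrite('pics/t1.png',cv2.resize(im[90:290,110:310],None,fx=3,fy=3,interpolation=cv2.INTER_CUBIC))
cv2.imwrite('pics/t2.png',cv2.resize(im[90:290,240:510],None,fx=2.95,fy=2.95,interpolation=cv2.INTER_CUBIC))
cal=dict(np.load('top0cal.npz'));d=np.load('top0.npy')
for n,u,v,z in [('binA',262,130,.0),('binB',312,130,0),('binC',370,130,0),('k1',187,152,.074),('pad',208,214,.074),('k2',422,180,.074),('gauge',325,198,.02),('jar',240,181,.08),('hinge',383,177,0),('escu',261,242,0),('scr',385,238,.02),('brushend',137,215,0),('hook',487,165,0),('cand top',463,97,.19),('cand foot',444,115,0)]:
    print(n,w2(cal,d,u,v,z).round(3),w2(cal,d,u,v).round(3))
# lamp
cal=dict(np.load('wrist0cal.npz'));d=np.load('wrist0.npy'); print('lamp',w2(cal,d,400,300),w2(cal,d,460,250))
E
```

```text
binA [0.651 0.143 0.   ] [0.649 0.142 0.008]
binB [0.647 0.005 0.   ] [0.646 0.005 0.004]
binC [ 0.643 -0.154  0.   ] [ 0.641 -0.154  0.005]
k1 [0.583 0.33  0.074] [0.582 0.328 0.081]
pad [0.421 0.278 0.074] [0.421 0.278 0.074]
k2 [ 0.493 -0.275  0.074] [ 0.493 -0.274  0.078]
gauge [ 0.457 -0.024  0.02 ] [ 0.458 -0.025 -0.001]
jar [0.503 0.193 0.08 ] [0.503 0.193 0.082]
hinge [ 0.511 -0.185  0.   ] [ 0.511 -0.185  0.002]
escu [0.344 0.152 0.   ] [0.344 0.151 0.004]
scr [ 0.345 -0.182  0.02 ] [ 0.346 -0.181  0.026]
brushend [0.427 0.486 0.   ] [0.426 0.483 0.009]
hook [ 0.537 -0.472  0.   ] [ 0.536 -0.471  0.004]
cand top [ 0.676 -0.355  0.19 ] [ 0.677 -0.355  0.188]
cand foot [ 0.679 -0.361  0.   ] [ 0.67  -0.35   0.038]
lamp [ 0.06363339 -0.6872973   0.02011069] [ 0.14407808 -0.72671759  0.02083055]
```

View pics/t1.png

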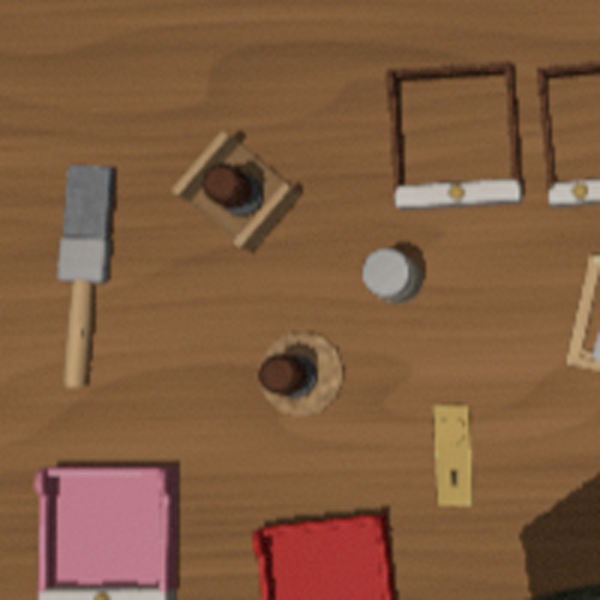

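View pics/t2.png

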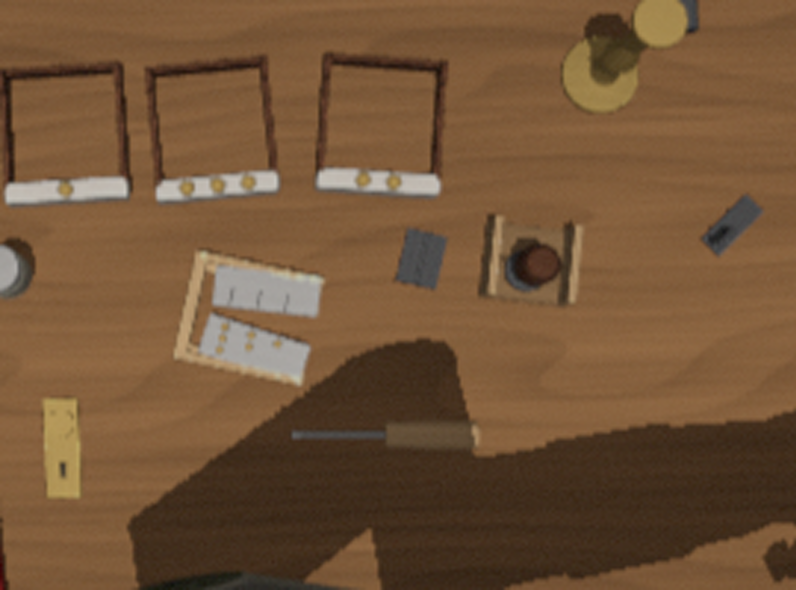

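```bash
cat >> h.py <<'E'
def plan(s,tgt,yaw,n=None,vmax=60):
    """print rows from state to target pos (m), yaw deg of tool x (world), tool kept vertical"""
    R=Rt(s); p=np.array(s['tcp_pos']); y0=np.degrees(np.arctan2(R[1,0],R[0,0]))
    if yaw is None: yaw=y0
    dy=(yaw-y0+180)%360-180; d=(np.array(tgt)-p)*1000
    if n is None: n=int(np.ceil(max(np.linalg.norm(d)/vmax,abs(dy)/10.,1)))
    rows=[]
    for i in range(n):
        a=np.radians(y0+dy*i/n); w=d/n
        rows.append('%g %g %g 0 %g 0'%(round(w@[np.cos(a),np.sin(a),0],1),round(-w[2],1),round(w@[-np.sin(a),np.cos(a),0],1),round(-dy/n,2)))
    print('yaw',y0.round(2),'pos',p.round(4),'n',n); print('; '.join(rows))
def st():
    from workcell import monitor
    s=monitor.get_state(); R=Rt(s)
    print('t %.2f'%s['clock'],'tcp',s['tcp_pos'].round(4),'yaw %.2f'%np.degrees(np.arctan2(R[1,0],R[0,0])),'down',R[:,1].round(3),'F',s['wrist_force'].round(2),'gap %.4f'%s['finger_gap']); return s
E
python3 - <<'E'
from h import *
s=st(); cal=dict(np.load('wrist0cal.npz')); C=-cal['R'].T@cal['t']; print('cam',C,'in tool',Rt(s).T@(C-s['tcp_pos']),'axis in tool',Rt(s).T@cal['R'][2])
plan(s,[.40,-.20,.32],-12)
E
```

```text
t 0.15 tcp [ 0.1785 -0.5462  0.2198] yaw -71.91 down [-0.     0.001 -1.   ] F [ 0.44  0.69 -0.52] gap 0.0853
cam [ 0.24631404 -0.52405569  0.373556  ] in tool [-0.00018143 -0.15371772  0.07135608] axis in tool [-0.00105838  0.95939709 -0.28205693]
yaw -71.91 pos [ 0.1785 -0.5462  0.2198] n 8
-32.5 -12.5 39.8 0 -7.49 0; -27.1 -12.5 43.7 0 -7.49 0; -21.2 -12.5 46.8 0 -7.49 0; -14.9 -12.5 49.2 0 -7.49 0; -8.3 -12.5 50.7 0 -7.49 0; -1.7 -12.5 51.3 0 -7.49 0; 5 -12.5 51.1 0 -7.49 0; 11.7 -12.5 50 0 -7.49 0
```

Run:
```python
from h import *
s=st(); plan(s,[.44,-.15,.36],-12,8)
```

```text
t 0.15 tcp [ 0.1785 -0.5462  0.2198] yaw -71.91 down [-0.     0.001 -1.   ] F [ 0.44  0.69 -0.52] gap 0.0853
yaw -71.91 pos [ 0.1785 -0.5462  0.2198] n 8
-36.9 -17.5 46.4 0 -7.49 0; -30.6 -17.5 50.9 0 -7.49 0; -23.7 -17.5 54.4 0 -7.49 0; -16.4 -17.5 57 0 -7.49 0; -8.8 -17.5 58.7 0 -7.49 0; -1.1 -17.5 59.3 0 -7.49 0; 6.7 -17.5 59 0 -7.49 0; 14.3 -17.5 57.6 0 -7.49 0
```

drive_tool(plan="1 -37 -17.5 46 0 -7.5 0; 1 -31 -17.5 51 0 -7.5 0; 1 -24 -17.5 54 0 -7.5 0; 1 -16 -17.5 57 0 -7.5 0; 1 -9 -17.5 59 0 -7.5 0; 1 -1 -17.5 59 0 -7.5 0; 1 7 -17.5 59 0 -7.5 0; 1 14 -17.5 57 0 -7.5 0", grip_force=40)

```text
clock: 1.15
tcp_pos: [0.4356, -0.1426, 0.3596]
orientation: [0.707, -0.702, 0.065, -0.064]
wrist_force: [1.2, 0.3, -0.8]
finger_gap: 0.0857
```

```bash
cat >> h.py <<'E'
def snap(tag,name='wrist'):
    from workcell import cams
    c=cams.calibration(name); p,d=cams.read_camera(name)
    im=cv2.cvtColor(p,cv2.COLOR_RGB2BGR); cv2.imwrite(f'pics/{tag}.png',im); np.save(f'{tag}.npy',d); np.savez(f'{tag}cal.npz',**c); return im,d,c
E
python3 - <<'E'
from h import *
s=st(); snap('w1'); st()
E
```

```text
t 1.15 tcp [ 0.4356 -0.1426  0.3596] yaw -10.49 down [-0.001  0.007 -1.   ] F [ 1.19  0.32 -0.82] gap 0.0857
t 1.20 tcp [ 0.4388 -0.137   0.3619] yaw -9.86 down [ 0.004  0.01  -1.   ] F [2.08 2.75 1.61] gap 0.0851
```

View pics/w1.png

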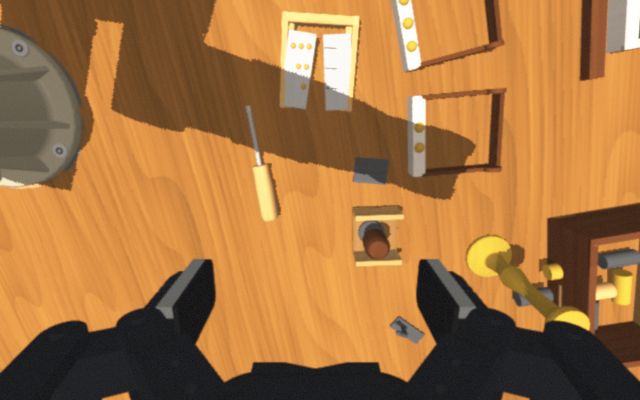

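drive_tool(plan="1 0 0 0 0 0 0")

```text
clock: 1.32
tcp_pos: [0.4395, -0.1353, 0.3621]
orientation: [0.708, -0.701, 0.058, -0.061]
wrist_force: [0.1, -0.2, 0.5]
finger_gap: 0.0853
```

Run:
```python
from h import *
s=st(); im,d,c=snap('w2'); st()
cv2.imwrite('pics/w2a.png',cv2.resize(im[0:130,260:420],None,fx=4.5,fy=4.5,interpolation=cv2.INTER_CUBIC))
cv2.imwrite('pics/w2b.png',cv2.resize(im[190:290,330:430],None,fx=5,fy=5,interpolation=cv2.INTER_CUBIC))
```

```text
t 1.32 tcp [ 0.4395 -0.1353  0.3621] yaw -9.62 down [ 0.004  0.009 -1.   ] F [ 0.09 -0.15  0.54] gap 0.0853
t 1.38 tcp [ 0.4393 -0.1356  0.3621] yaw -9.70 down [ 0.004  0.01  -1.   ] F [-0.05  0.48  0.84] gap 0.0854
```

View pics/w2a.png

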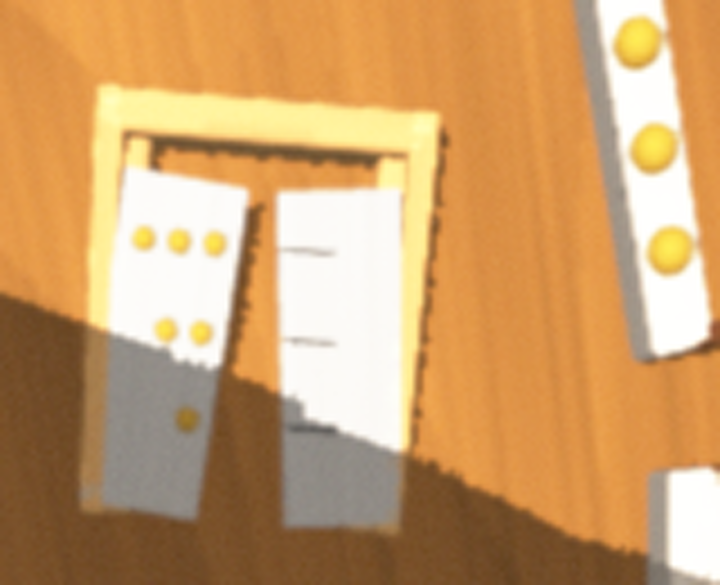

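View pics/w2b.png

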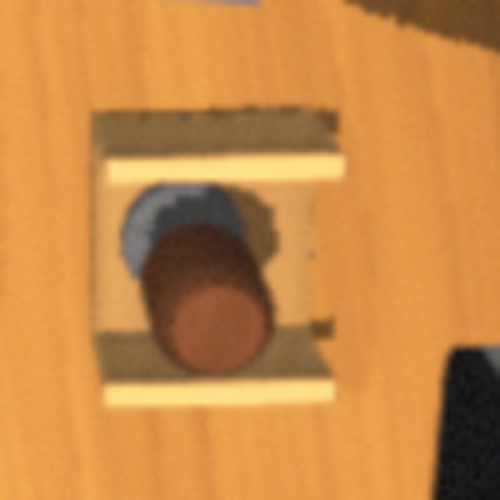

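Run:
```python
from h import *
c=dict(np.load('w2cal.npz'));d=np.load('w2.npy')
A=lambda u,v,z:w2(c,d,260+u/4.5,v/4.5,z)
B=lambda u,v,z:w2(c,d,330+u/5,190+v/5,z)
ml,mr,el,er=A(195,520,.023),A(285,527,.023),A(248,190,.023),A(278,192,.023)
print('mouth w',np.linalg.norm(ml-mr),'end w',np.linalg.norm(el-er))
M=(ml+mr)/2;E=(el+er)/2; print('M',M.round(4),'E',E.round(4),'len',np.linalg.norm(M-E),'yaw',np.degrees(np.arctan2((E-M)[1],(E-M)[0])))
# outer corners of frame
for n,u,v in [('bar L',100,88),('bar R',440,115)]: print(n,A(u,v,.023).round(4), w2(c,d,260+u/4.5+(2 if n=="bar L" else -2),v/4.5+2).round(4))
print('knob top',B(213,330,.08).round(4),w2(c,d,372.6,256).round(4))
for u,v in [(108,170),(343,165),(107,395),(333,392)]: print('wall',B(u,v,.046).round(4),)
# depths of jaws, bar, rail
for u,v in [(160,300),(340,300),(270,107),(430,200),(100,250)]: print(A(u,v,.02).round(3), w2(c,d,260+u/4.5,v/4.5).round(4))
# knob head centroid via depth
pts=[]
for v in range(240,270):
  for u in range(355,390):
    p=w2(c,d,u,v)
    if p[2]>.072: pts.append(p)
pts=np.array(pts); print('head',pts.mean(0).round(4),pts.min(0).round(4),pts.max(0).round(4))
```

```text
mouth w 0.028054703540972576 end w 0.008842022868860835
M [ 0.4461 -0.081   0.023 ] E [0.4688 0.0114 0.023 ] len 0.09521169003436068 yaw 76.20679737120753
bar L [0.4269 0.0463 0.023 ] [0.429  0.0432 0.0245]
bar R [0.5229 0.0229 0.023 ] [0.5199 0.0208 0.0239]
knob top [ 0.4959 -0.2785  0.08  ] [ 0.4959 -0.2784  0.0802]
wall [ 0.4755 -0.2395  0.046 ]
wall [ 0.5431 -0.2495  0.046 ]
wall [ 0.4652 -0.3109  0.046 ]
wall [ 0.5327 -0.3214  0.046 ]
[ 0.433 -0.013  0.02 ] [ 0.4336 -0.0132  0.0249]
[ 0.487 -0.022  0.02 ] [ 0.4866 -0.022   0.0228]
[0.475 0.034 0.02 ] [0.4745 0.0333 0.0226]
[0.517 0.001 0.02 ] [ 5.201e-01  4.000e-03 -4.000e-04]
[0.418 0.004 0.02 ] [0.4185 0.0035 0.0242]
head [ 0.4956 -0.272   0.0858] [ 0.4504 -0.2952  0.072 ] [ 0.5131 -0.066   0.5165]
```

```bash
cat >> h.py <<'E'
def Ry(yaw):
    a=np.radians(yaw); x=np.array([np.cos(a),np.sin(a),0]); y=np.array([0,0,-1.]); return np.stack([x,y,np.cross(x,y)],1)
def plan(s,tgt,yaw=None,n=None,vmax=58,g=1):
    R=Rt(s); p=np.array(s['tcp_pos']); y0=np.degrees(np.arctan2(R[1,0],R[0,0]))
    if yaw is None: yaw=y0
    if abs((yaw-y0+180)%360-180)>90: print('!!half turn alt')
    rv=Ro.from_matrix(R.T@Ry(yaw)).as_rotvec(); d=(np.array(tgt)-p)*1000
    if n is None: n=int(np.ceil(max(np.linalg.norm(d)/vmax,np.degrees(np.linalg.norm(rv))/10.,1)))
    rows=[]
    for i in range(n):
        Ri=R@Ro.from_rotvec(rv*i/n).as_matrix(); w=Ri.T@(d/n)
        rows.append(f'{g:g} %.1f %.1f %.1f %.1f %.1f %.1f'%(*w,*np.degrees(rv/n)))
    print('yaw',y0.round(2),'pos',p.round(4),'d',d.round(1),'n',n); print('; '.join(rows))
E
python3 - <<'E'
from h import *
s=st(); plan(s,[.4957,-.2785,.14],-9)
E
```

```text
t 1.38 tcp [ 0.4393 -0.1356  0.3621] yaw -9.70 down [ 0.004  0.01  -1.   ] F [-0.05  0.48  0.84] gap 0.0854
yaw -9.7 pos [ 0.4393 -0.1356  0.3621] d [  56.4 -142.9 -222.1] n 5
1 15.8 44.2 -26.7 -0.1 -0.1 0.0; 1 15.8 44.2 -26.7 -0.1 -0.1 0.0; 1 15.7 44.3 -26.6 -0.1 -0.1 0.0; 1 15.7 44.3 -26.6 -0.1 -0.1 0.0; 1 15.7 44.4 -26.5 -0.1 -0.1 0.0
```

drive_tool(plan="1 16 44 -27 -0.1 -0.1 0; 1 16 44 -27 -0.1 -0.1 0; 1 16 44 -27 -0.1 -0.1 0; 1 16 44 -27 -0.1 -0.1 0; 1 12 35 -20 -0.1 -0.1 0; 1 0 0 0 0 0 0")

```text
clock: 2.12
tcp_pos: [0.4881, -0.2852, 0.1421]
orientation: [0.705, -0.704, 0.063, -0.063]
wrist_force: [-0.2, 0.8, -0.3]
finger_gap: 0.0855
```

Run:
```python
from h import *
s=st(); im,d,c=snap('w3'); plan(s,[.4957,-.2785,.061],-9)
```

```text
t 2.12 tcp [ 0.4881 -0.2852  0.1421] yaw -10.23 down [ 0.001  0.002 -1.   ] F [-0.18  0.81 -0.35] gap 0.0855
yaw -10.23 pos [ 0.4881 -0.2852  0.1421] d [  7.6   6.7 -81.1] n 2
1 3.1 40.6 3.9 -0.1 -0.6 0.0; 1 3.2 40.6 3.9 -0.1 -0.6 0.0
```

View pics/w3.png

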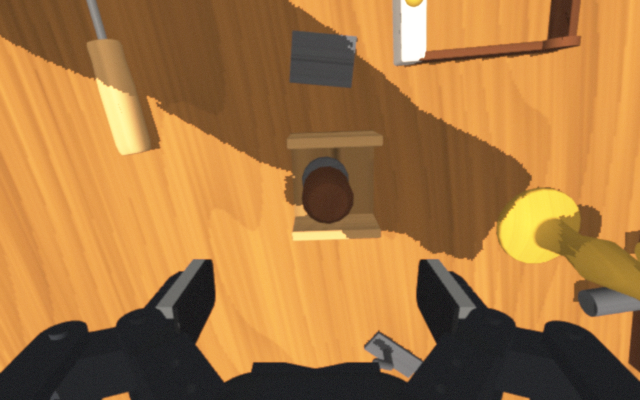

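Run:
```python
from h import *
s=st(); c=dict(np.load('w3cal.npz'));d=np.load('w3.npy')
print(w2(c,d,328,201,.08),w2(c,d,328,201)); plan(s,[.4955,-.2785,.061],-9,3)
```

```text
t 2.17 tcp [ 0.4886 -0.2849  0.1439] yaw -10.19 down [ 0.003  0.001 -1.   ] F [0.2  0.29 0.8 ] gap 0.0853
[ 0.4973159  -0.27776811  0.08      ] [ 0.4973137  -0.27781608  0.0798355 ]
yaw -10.19 pos [ 0.4886 -0.2849  0.1439] d [  6.9   6.4 -82.9] n 3
1 1.8 27.6 2.5 -0.0 -0.4 0.0; 1 1.9 27.6 2.5 -0.0 -0.4 0.0; 1 1.9 27.6 2.5 -0.0 -0.4 0.0
```

Consistent within 1–2 mm (head at about (0.496, −0.278)). Going down.

drive_tool(plan="1 3 27 3 0 -0.4 0; 1 3 27 3 0 -0.4 0; 1 2 25 3 0 -0.4 0; 1 0 0 0 0 0 0")

```text
clock: 2.68
tcp_pos: [0.4985, -0.2798, 0.0709]
orientation: [-0.704, 0.706, -0.054, 0.061]
wrist_force: [-1.0, 0.3, 0.0]
finger_gap: 0.0855
```

Run:
```python
from h import *
s=st();  plan(s,[.496,-.278,.061],-9,1)
```

```text
t 2.67 tcp [ 0.4985 -0.2798  0.0709] yaw -9.26 down [ 0.009 -0.004 -1.   ] F [-0.99  0.35  0.04] gap 0.0855
yaw -9.26 pos [ 0.4985 -0.2798  0.0709] d [-2.5  1.8 -9.9] n 1
1 -2.8 9.8 1.4 0.1 -0.3 0.6
```

drive_tool(plan="1 -3 10 1.5 0.1 -0.3 0.6; 1 0 0 0 0 0 0; -0.5 0 0 0 0 0 0; -0.5 0 0 0 0 0 0; -0.5 0 0 0 0 0 0; -0.5 0 0 0 0 0 0", grip_force=50)

```text
clock: 3.42
tcp_pos: [0.5003, -0.2817, 0.0693]
orientation: [-0.702, 0.708, -0.051, 0.059]
wrist_force: [-0.1, -0.4, 11.2]
finger_gap: 0.0213
```

Run:
```python
from h import *
s=st();  plan(s,[.496,-.278,.061],-9,1)
```

```text
t 3.42 tcp [ 0.5003 -0.2817  0.0693] yaw -8.99 down [ 0.011 -0.009 -1.   ] F [-0.09 -0.39 11.22] gap 0.0213
yaw -8.99 pos [ 0.5003 -0.2817  0.0693] d [-4.3  3.7 -8.3] n 1
1 -4.9 8.2 3.1 0.4 0.0 0.7
```

Run:
```python
from h import *
im,d,c=snap('w4'); s=st()
cv2.imwrite('pics/w4a.png',cv2.resize(im[150:400,120:520],None,fx=2,fy=2))
im,d,c=snap('s4','side'); cv2.imwrite('pics/s4a.png',cv2.resize(im[180:320,260:440],None,fx=4,fy=4))
```

```text
t 3.48 tcp [ 0.5004 -0.2818  0.0693] yaw -9.00 down [ 0.011 -0.01  -1.   ] F [-1.69  0.21 13.49] gap 0.0218
```

View pics/w4a.png

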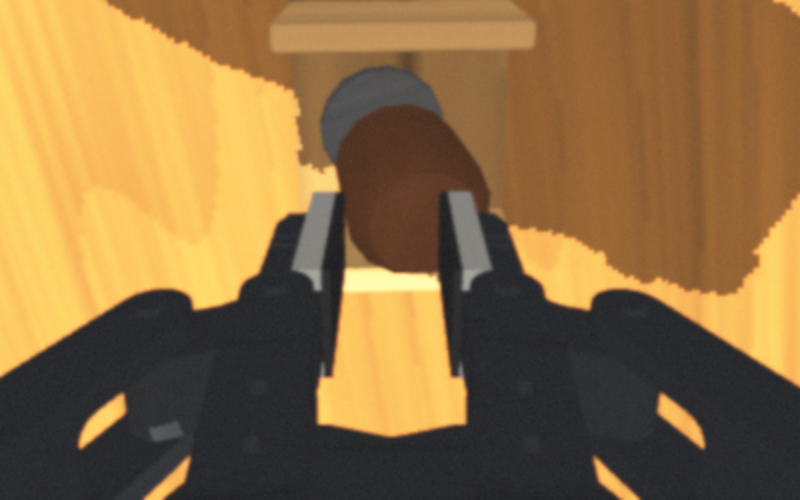

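View pics/s4a.png

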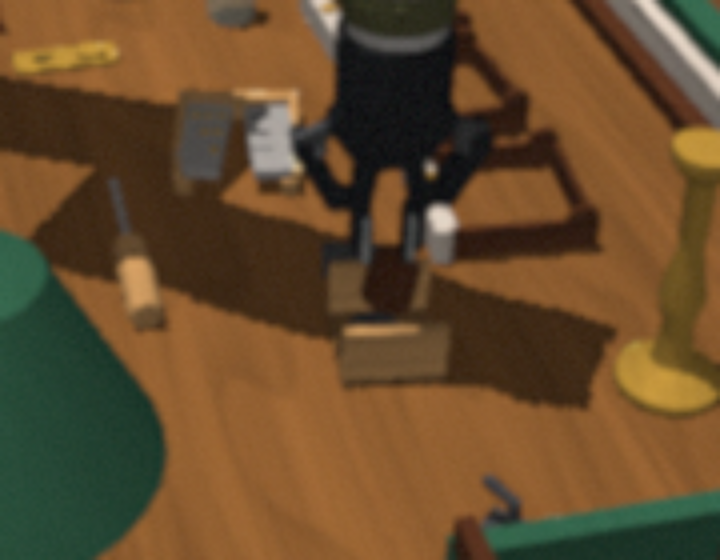

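Run:
```python
from h import *
c=dict(np.load('w4cal.npz'));d=np.load('w4.npy')
for n,u,v in [('Lface',320,230),('Ltip',330,200),('Rface',465,230),('Rtip',458,200),('head mid',400,200),('head R',480,200),('head',420,235),('foot',370,85),('headlow',400,125),('Lface low',308,275),('top pts',440,180)]:
    p=w2(c,d,120+u/2,150+v/2); print(n,p.round(4))
```

```text
Lface [ 0.4875 -0.2687  0.102 ]
Ltip [ 0.4887 -0.2682  0.0899]
Rface [ 0.5152 -0.2719  0.1047]
Rtip [ 0.5154 -0.2726  0.0898]
head mid [ 0.5029 -0.2743  0.0817]
head R [ 0.5211 -0.2801  0.0759]
head [ 0.5061 -0.2834  0.0822]
foot [ 0.4967 -0.264   0.0175]
headlow [ 0.505  -0.264   0.0602]
Lface low [ 0.4875 -0.2672  0.1211]
top pts [ 0.5125 -0.2722  0.0789]
```

Run:
```python
from h import *
from workcell import monitor,cams,env
print({k:getattr(env,k) for k in dir(env) if not k.startswith('_')})
for f,px in [('w3',[(208,264),(200,275),(205,290),(428,264),(190,270)]),('w2',[(208,264),(200,275),(428,264)]),('wrist0',[(208,264),(200,275),(428,264)])]:
    c=dict(np.load(f+('0cal.npz' if f=='x' else 'cal.npz')));d=np.load(f+'.npy')
    for u,v in px: 
        r=np.array([(u-c['cx'])/c['fx'],(v-c['cy'])/c['fy'],1.])*d[v,u]
        print(f,u,v,d[v,u].round(4),w2(c,d,u,v).round(4))
```

```text
{'MotionError': <class 'workcell.MotionError'>, 'finger_overhang': 0.022}
w3 208 264 0.136 [ 0.4473 -0.2681  0.1723]
w3 200 275 0.1266 [ 0.4473 -0.2677  0.182 ]
w3 205 290 0.1324 [ 0.4458 -0.2759  0.1784]
w3 428 264 0.1332 [ 0.5326 -0.2822  0.1749]
w3 190 270 0.1271 [ 0.4438 -0.2655  0.181 ]
w2 208 264 0.1359 [ 0.3986 -0.1188  0.3924]
w2 200 275 0.1252 [ 0.3991 -0.118   0.4032]
w2 428 264 0.1321 [ 0.4837 -0.1315  0.396 ]
wrist0 208 264 0.1354 [ 0.1742 -0.5026  0.2507]
wrist0 200 275 0.126 [ 0.1746 -0.5025  0.2604]
wrist0 428 264 0.1334 [ 0.2019 -0.5844  0.2524]
```

drive_tool(plan="1 0 -15 0 0.4 0 0.7; 1 0 0 0 0 0 0; 1 0 0 0 0 0 0; 1 0 0 0 0 0 0")

```text
clock: 4.03
tcp_pos: [0.4999, -0.2814, 0.0841]
orientation: [-0.705, 0.705, -0.056, 0.055]
wrist_force: [-0.1, -0.5, -0.5]
finger_gap: 0.0852
```

Run:
```python
from h import *
s=st(); im,d,c=snap('w5'); st()
cv2.imwrite('pics/w5a.png',cv2.resize(im[100:400,120:520],None,fx=2,fy=2))
```

```text
t 4.03 tcp [ 0.4999 -0.2814  0.0841] yaw -9.00 down [-0.    -0.001 -1.   ] F [-0.07 -0.49 -0.5 ] gap 0.0852
t 4.08 tcp [ 0.4998 -0.2813  0.0839] yaw -8.99 down [-0.001 -0.    -1.   ] F [-0.03  0.39 -0.16] gap 0.0857
```

View pics/w5a.png

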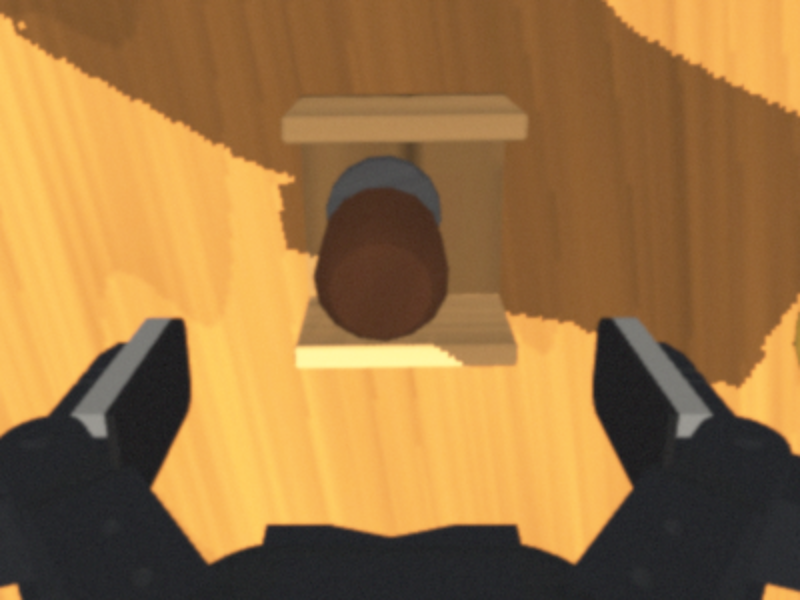

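Run:
```python
from h import *
s=st(); c=dict(np.load('w5cal.npz'));d=np.load('w5.npy')
print(w2(c,d,310,240,.08),w2(c,d,310,240), w2(c,d,311,188)); 
for u,v in [(205,262),(425,262)]: print(w2(c,d,u,v))
plan(s,[.4965,-.278,.024],-9,3)
```

```text
t 4.08 tcp [ 0.4998 -0.2813  0.0839] yaw -8.99 down [-0.001 -0.    -1.   ] F [-0.03  0.39 -0.16] gap 0.0857
[ 0.49764797 -0.27540042  0.08      ] [ 0.49771546 -0.27506478  0.08081404] [ 0.49893232 -0.26538089  0.01438625]
[ 0.45834421 -0.26354636  0.11540952]
[ 0.5433173  -0.27629166  0.11680764]
yaw -8.99 pos [ 0.4998 -0.2813  0.0839] d [ -3.3   3.3 -59.9] n 3
1 -1.2 20.0 0.9 0.0 0.0 -0.0; 1 -1.2 20.0 0.9 0.0 0.0 -0.0; 1 -1.2 20.0 0.9 0.0 0.0 -0.0
```

drive_tool(plan="1 -1 21 1.5 0 0 0; 1 -1 21 1.5 0 0 0; 1 -1 20 1.5 0 0 0; 1 0 0 0 0 0 0")

```text
clock: 4.58
tcp_pos: [0.4963, -0.2754, 0.0187]
orientation: [0.705, -0.705, 0.056, -0.054]
wrist_force: [-0.1, -0.1, -0.5]
finger_gap: 0.0856
```

Run:
```python
from h import *
s=st(); im,d,c=snap('w6'); st()
cv2.imwrite('pics/w6a.png',cv2.resize(im[100:400,120:520],None,fx=2,fy=2))
plan(s,[.4975,-.2765,.021],-9,1)
```

```text
t 4.58 tcp [ 0.4963 -0.2754  0.0187] yaw -8.99 down [-0.003  0.001 -1.   ] F [-0.15 -0.06 -0.53] gap 0.0856
t 4.62 tcp [ 0.497  -0.276   0.0197] yaw -9.00 down [-0.001  0.    -1.   ] F [-0.3   0.01  0.09] gap 0.0854
yaw -8.99 pos [ 0.4963 -0.2754  0.0187] d [ 1.2 -1.1  2.3] n 1
1 1.4 -2.4 -0.9 -0.0 0.0 -0.2
```

View pics/w6a.png

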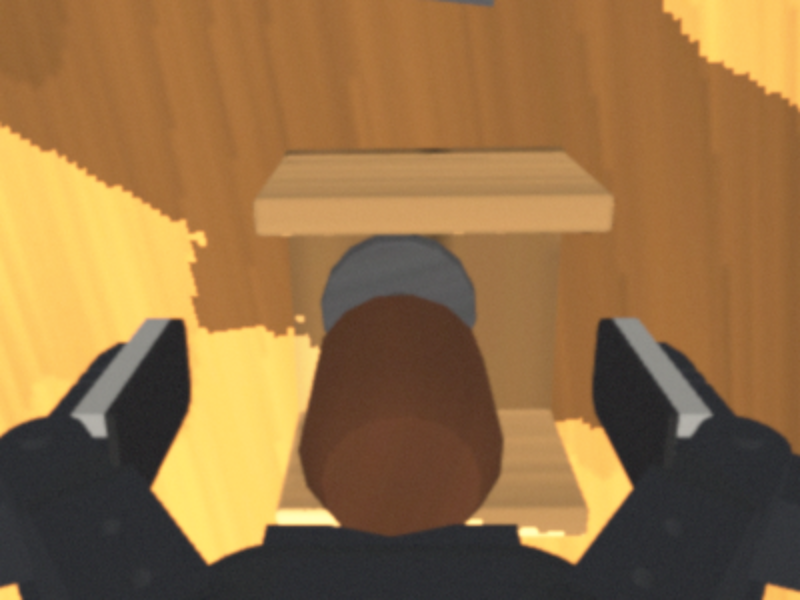

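drive_tool(plan="-0.6 0 0 0 0 0 0; -0.6 0 0 0 0 0 0; -0.6 0 0 0 0 0 0; -0.6 0 0 0 0 0 0; -0.6 0 0 0 0 0 0", grip_force=50)

```text
clock: 5.25
tcp_pos: [0.4987, -0.2773, 0.0224]
orientation: [-0.704, 0.706, -0.055, 0.056]
wrist_force: [-0.1, 0.4, -0.8]
finger_gap: 0.0347
```

Run:
```python
from h import *
s=st(); im,d,c=snap('w7'); st()
cv2.imwrite('pics/w7a.png',cv2.resize(im[100:400,120:520],None,fx=2,fy=2))
```

```text
t 5.25 tcp [ 0.4987 -0.2773  0.0224] yaw -9.00 down [ 0.002 -0.003 -1.   ] F [-0.06  0.4  -0.8 ] gap 0.0347
t 5.30 tcp [ 0.4986 -0.2773  0.0224] yaw -9.00 down [ 0.002 -0.003 -1.   ] F [-0.36  0.73 -2.2 ] gap 0.0345
```

View pics/w7a.png

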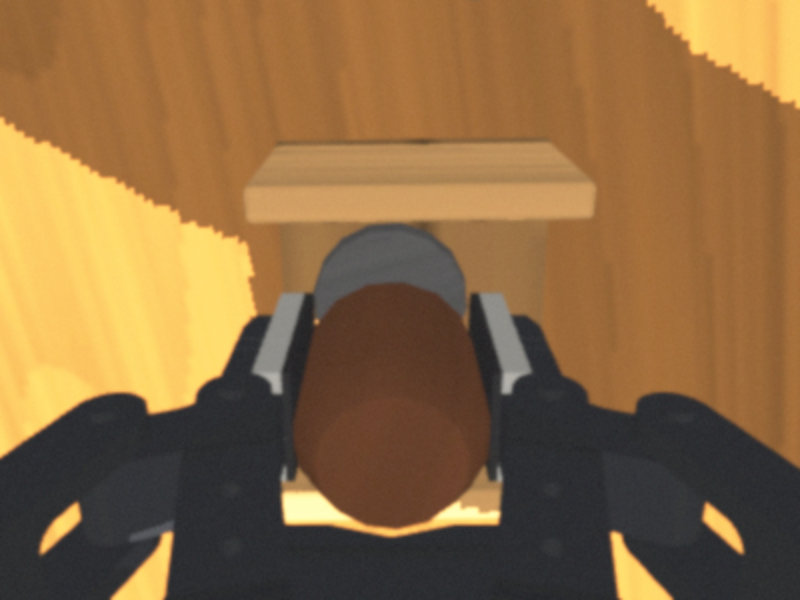

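Run:
```python
from h import *
c=dict(np.load('w7cal.npz'));d=np.load('w7.npy'); s=st()
for u,v in [(366,252),(262,252),(316,330),(316,205)]: print(w2(c,d,u,v).round(4))
# cylinder fit: points of head side z 45..70
P=[]
for v in range(235,320):
  for u in range(260,380):
    p=w2(c,d,u,v)
    if .046<p[2]<.07 and np.hypot(p[0]-.4985,p[1]+.277)<.0195: P.append(p)
P=np.array(P); A=np.c_[2*P[:,:2],np.ones(len(P))]; x=np.linalg.lstsq(A,(P[:,:2]**2).sum(1),rcond=None)[0]; print('axis',x[:2].round(4),'r',np.sqrt(x[2]+x[0]**2+x[1]**2).round(4),len(P))
```

```text
t 5.30 tcp [ 0.4986 -0.2773  0.0224] yaw -9.00 down [ 0.002 -0.003 -1.   ] F [-0.36  0.73 -2.2 ] gap 0.0345
[ 0.5208 -0.2695  0.0447]
[ 0.478  -0.2623  0.0453]
[ 0.4981 -0.2777  0.0799]
[ 0.5034 -0.2456  0.0455]
axis [ 0.4977 -0.2804] r 0.0187 2579
```

```bash
cat >> h.py <<'E'
GY=76.25; g=np.array([np.cos(np.radians(GY)),np.sin(np.radians(GY)),0]); M=np.array([.4461,-.081,0])
def G(x,z): # tcp-level point at gauge x (m)
    return M+g*(x+.06)+np.array([0,0,z])
E
python3 - <<'E'
from h import *
s=st(); plan(s,s['tcp_pos']+np.array([0,0,.07]),-9,2,g=-.6); 
s=dict(s); s['tcp_pos']=s['tcp_pos']+np.array([0,0,.07]); plan(s,G(-.098,.09),GY-90,4,g=-.6)
E
```

```text
t 5.30 tcp [ 0.4986 -0.2773  0.0224] yaw -9.00 down [ 0.002 -0.003 -1.   ] F [-0.36  0.73 -2.2 ] gap 0.0345
yaw -9.0 pos [ 0.4986 -0.2773  0.0224] d [ 0.  0. 70.] n 2
-0.6 0.1 -35.0 -0.1 0.1 -0.0 0.1; -0.6 0.0 -35.0 -0.0 0.1 -0.0 0.1
yaw -9.0 pos [ 0.4986 -0.2773  0.0924] d [-61.6 159.4  -2.4] n 4
-0.6 -21.4 0.5 36.9 0.0 1.2 0.0; -0.6 -22.2 0.5 36.5 0.0 1.2 0.0; -0.6 -23.0 0.5 36.0 0.0 1.2 0.0; -0.6 -23.7 0.6 35.5 0.0 1.2 0.0
```

drive_tool(plan="-0.6 0 -35 0 0.1 0 0.1; -0.6 0 -35 0 0.1 0 0.1; -0.6 -21 0.5 37 0 1.2 0; -0.6 -22 0.5 36 0 1.2 0; -0.6 -23 0.5 36 0 1.2 0; -0.6 -23 0.5 35 0 1.2 0; -0.6 0 0 0 0 0 0; -0.6 0 0 0 0 0 0")

```text
clock: 6.3
tcp_pos: [0.4367, -0.1154, 0.0922]
orientation: [0.702, -0.701, 0.086, -0.086]
wrist_force: [0.0, -0.1, -0.9]
finger_gap: 0.0349
```

Run:
```python
from h import *
s=st(); im,d,c=snap('w8'); s=st()
plan(s,G(-.098,.0195),GY-90,g=-.6)
```

```text
t 6.30 tcp [ 0.4367 -0.1154  0.0922] yaw -14.02 down [ 0.     0.002 -1.   ] F [ 0.02 -0.14 -0.88] gap 0.0349
t 6.35 tcp [ 0.4365 -0.1154  0.0921] yaw -14.05 down [-0.     0.002 -1.   ] F [-0.71 -0.39 -0.94] gap 0.0349
yaw -14.05 pos [ 0.4365 -0.1154  0.0921] d [  0.6  -2.5 -72.6] n 2
-0.6 0.6 36.3 -1.2 -0.1 -0.1 -0.0; -0.6 0.6 36.3 -1.2 -0.1 -0.1 -0.0
```

View pics/w8.png

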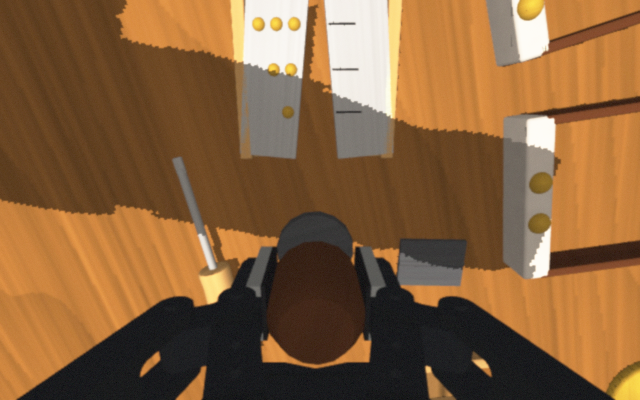

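Run:
```python
from h import *
im=cv2.imread('pics/w8.png'); cv2.imwrite('pics/w8a.png',cv2.resize(im[0:170,225:405],None,fx=4,fy=4,interpolation=cv2.INTER_CUBIC))
```

```text
(no output)
```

View pics/w8a.png

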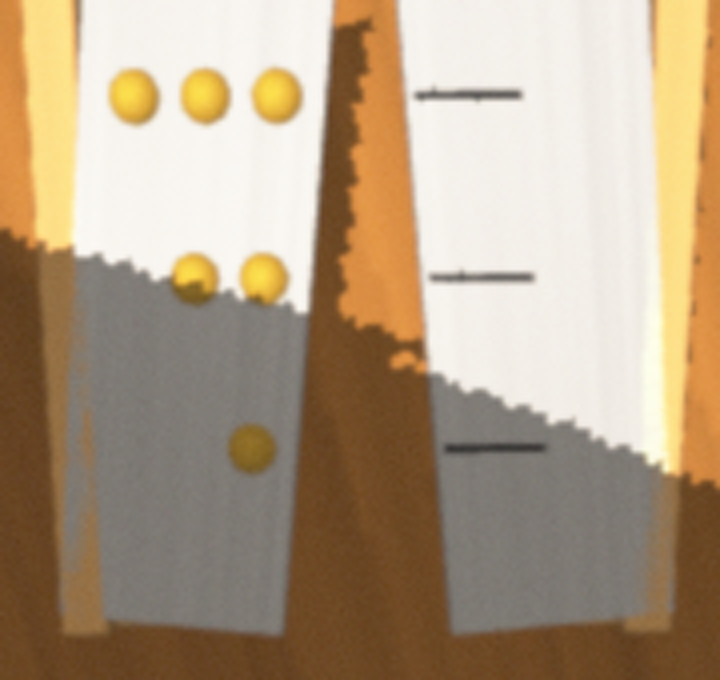

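Run:
```python
from h import *
c=dict(np.load('w8cal.npz')); d=None
A=lambda u,v:w2(c,d,225+u/4,v/4,.023)
ml,mr=A(283,633),A(452,633); tl,tr=A(326,95),A(404,95)
m=(ml+mr)/2;e=(tl+tr)/2; print(m,e,'w',np.linalg.norm(ml-mr),np.linalg.norm(tl-tr),'L',np.linalg.norm(m-e),'yaw',np.degrees(np.arctan2(*(e-m)[[1,0]])))
y=np.array([-g[1],g[0],0])
print('lateral of m,e in my gauge frame',((m-M)@y)*1e3,((e-M)@y)*1e3,'along',((m-M)@g)*1e3,((e-M)@g)*1e3)
# bar lines marks
for v,u in [(449,495),(277,480),(95,470)]: print('mark x',((A(u,v)-M)@g)*1e3-60)
```

```text
[ 0.44585203 -0.08067982  0.023     ] [ 0.46470494 -0.0033129   0.023     ] w 0.02764601546397264 0.011491394626042945 L 0.07963085686086935 yaw 76.30497178184702
lateral of m,e in my gauge frame 0.3169706480891535 0.3933715533086454 along 0.2520637362860879 79.88288394616427
mark x -30.706017956053543
mark x -5.307336625940202
mark x 19.806226178047908
```

drive_tool(plan="-0.6 0.4 36 -1 -0.1 0 0; -0.6 0.3 33 0 0 0 0; -0.6 0 0 0 0 0 0; -0.6 0 0 0 0 0 0")

```text
clock: 6.85
tcp_pos: [0.4409, -0.1213, 0.0232]
orientation: [-0.701, 0.702, -0.086, 0.089]
wrist_force: [-0.6, 0.3, -1.4]
finger_gap: 0.0353
```

```bash
sed -i 's/M=np.array(\[.4461,-.081,0\])/M=np.array([.4458,-.0809,0]); yg=np.array([-g[1],g[0],0])/' h.py
cat >> h.py <<'E'
def gs():
    s=st(); p=s['tcp_pos']-M; F=s['wrist_force']; print('gauge frame tcp x %.1f y %.1f mm | Fx %.1f Fy %.1f Fz %.1f'%(p@g*1e3-60,p@yg*1e3,F@g,F@yg,F[2])); return s
E
python3 - <<'E'
from h import *
s=gs(); plan(s,G(-.058,.0195),GY-90,g=-.6,n=1)
E
```

```text
t 6.85 tcp [ 0.4409 -0.1213  0.0232] yaw -14.29 down [ 0.004 -0.002 -1.   ] F [-0.63  0.27 -1.39] gap 0.0353
gauge frame tcp x -100.4 y -4.9 mm | Fx 0.1 Fy 0.7 Fz -1.4
yaw -14.29 pos [ 0.4409 -0.1213  0.0232] d [ 5.3 42.4 -3.7] n 1
-0.6 -5.3 3.6 42.4 0.1 -0.5 0.2
```

drive_tool(plan="-0.6 -5 3.5 0 0.1 -0.5 0.2; -0.6 0 0 0 0 0 0; -0.6 0 0 0 0 0 0")

```text
clock: 7.22
tcp_pos: [0.4377, -0.1213, 0.0219]
orientation: [-0.702, 0.702, -0.083, 0.086]
wrist_force: [0.6, 0.3, -0.9]
finger_gap: 0.0348
```

Run:
```python
from h import *
s=gs(); plan(s,G(-.058,.0195),GY-90,g=-.6,n=3)
```

```text
t 7.22 tcp [ 0.4377 -0.1213  0.0219] yaw -13.79 down [ 0.004 -0.001 -1.   ] F [ 0.56  0.27 -0.86] gap 0.0348
gauge frame tcp x -101.2 y -1.8 mm | Fx 0.4 Fy -0.5 Fz -0.9
yaw -13.79 pos [ 0.4377 -0.1213  0.0219] d [ 8.6 42.4 -2.4] n 3
-0.6 -0.6 0.8 14.4 0.0 -0.0 0.1; -0.6 -0.6 0.8 14.4 0.0 -0.0 0.1; -0.6 -0.6 0.8 14.4 0.0 -0.0 0.1
```

drive_tool(plan="-0.6 -2 3 0 0 0 0.1; -0.6 -0.7 1 0 0 0 0; -0.6 0 0 0 0 0 0")

```text
clock: 7.6
tcp_pos: [0.4353, -0.1207, 0.0182]
orientation: [-0.702, 0.702, -0.083, 0.086]
wrist_force: [-0.4, 0.2, -1.0]
finger_gap: 0.0349
```

Run:
```python
from h import *
s=gs(); plan(s,G(-.058,.0195),GY-90,g=-.6,n=3)
```

```text
t 7.60 tcp [ 0.4353 -0.1207  0.0182] yaw -13.77 down [ 0.004 -0.002 -1.   ] F [-0.43  0.17 -1.05] gap 0.0349
gauge frame tcp x -101.1 y 0.8 mm | Fx 0.1 Fy 0.5 Fz -1.0
yaw -13.77 pos [ 0.4353 -0.1207  0.0182] d [11.  41.7  1.3] n 3
-0.6 0.2 -0.4 14.4 0.0 -0.0 0.1; -0.6 0.3 -0.4 14.4 0.0 -0.0 0.1; -0.6 0.3 -0.4 14.4 0.0 -0.0 0.1
```

Good height (foot ≈2 mm up). Sliding in to x ≈ −55.

drive_tool(plan="-0.6 0.5 -0.5 14 0 0 0.1; -0.6 0.3 0 14 0 0 0; -0.6 0 0 14 0 0 0; -0.6 0 0 0 0 0 0; -0.6 0 0 0 0 0 0")

```text
clock: 8.22
tcp_pos: [0.4469, -0.0761, 0.0187]
orientation: [-0.702, 0.702, -0.083, 0.085]
wrist_force: [-0.3, -0.1, -2.1]
finger_gap: 0.0351
```

Run:
```python
from h import *
s=gs(); snap('w9'); plan(s,G(-.040,.0188),GY-90,g=-.6,n=3)
```

```text
t 8.22 tcp [ 0.4469 -0.0761  0.0187] yaw -13.65 down [ 0.002 -0.001 -1.   ] F [-0.28 -0.1  -2.06] gap 0.0351
gauge frame tcp x -55.1 y 0.0 mm | Fx -0.2 Fy 0.3 Fz -2.1
yaw -13.65 pos [ 0.4469 -0.0761  0.0187] d [ 3.6 14.6  0.1] n 3
-0.6 0.0 -0.0 5.0 0.0 0.0 0.0; -0.6 0.0 -0.0 5.0 0.0 0.0 0.0; -0.6 0.0 -0.0 5.0 0.0 0.0 0.0
```

View pics/w9.png

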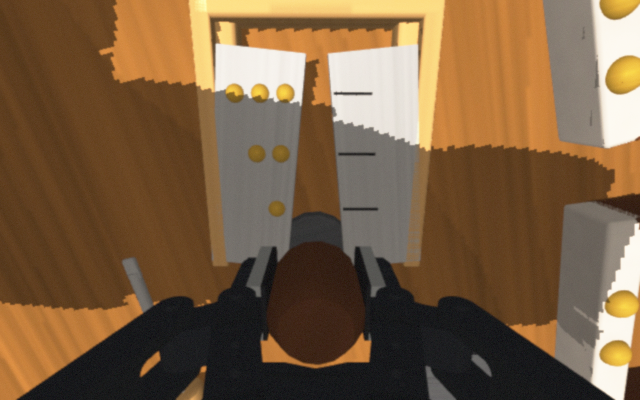

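drive_tool(plan="-0.6 0 0 8 0 0 0; -0.6 0 0 8 0 0 0; -0.6 0 0 5 0 0 0; -0.6 0 0 0 0 0 0")

```text
clock: 8.78
tcp_pos: [0.4521, -0.0549, 0.0187]
orientation: [-0.702, 0.702, -0.084, 0.085]
wrist_force: [-0.2, 0.6, -0.1]
finger_gap: 0.0351
```

Run:
```python
from h import *
s=gs()
```

```text
t 8.78 tcp [ 0.4521 -0.0549  0.0187] yaw -13.75 down [ 0.002 -0.001 -1.   ] F [-0.19  0.57 -0.07] gap 0.0351
gauge frame tcp x -33.3 y 0.0 mm | Fx 0.5 Fy 0.3 Fz -0.1
```

drive_tool(plan="-0.6 0 0 5 0 0 0; -0.6 0 0 4 0 0 0; -0.6 0 0 0 0 0 0")

```text
clock: 9.15
tcp_pos: [0.4544, -0.0457, 0.0187]
orientation: [-0.702, 0.702, -0.084, 0.085]
wrist_force: [1.2, -0.0, -0.8]
finger_gap: 0.0343
```

Run:
```python
from h import *
s=gs()
```

```text
t 9.15 tcp [ 0.4544 -0.0457  0.0187] yaw -13.75 down [ 0.002 -0.001 -1.   ] F [ 1.17 -0.02 -0.85] gap 0.0343
gauge frame tcp x -23.7 y -0.0 mm | Fx 0.3 Fy -1.1 Fz -0.8
```

drive_tool(plan="-0.6 0 0 6 0 0 0; -0.6 0 0 6 0 0 0; -0.6 0 0 0 0 0 0")

```text
clock: 9.52
tcp_pos: [0.4575, -0.0333, 0.0187]
orientation: [-0.702, 0.702, -0.084, 0.085]
wrist_force: [-0.5, -0.5, -1.3]
finger_gap: 0.0347
```

Run:
```python
from h import *
s=gs()
```

```text
t 9.53 tcp [ 0.4575 -0.0333  0.0187] yaw -13.77 down [ 0.002 -0.001 -1.   ] F [-0.54 -0.54 -1.34] gap 0.0347
gauge frame tcp x -10.9 y -0.1 mm | Fx -0.7 Fy 0.4 Fz -1.3
```

Past mark one without resistance. Continue slowly.

drive_tool(plan="-0.6 0 0 4 0 0 0; -0.6 0 0 4 0 0 0; -0.6 0 0 3 0 0 0")

```text
clock: 9.9
tcp_pos: [0.4602, -0.022, 0.0187]
orientation: [-0.702, 0.702, -0.084, 0.085]
wrist_force: [0.1, -0.3, -1.4]
finger_gap: 0.0347
```

Run:
```python
from h import *
s=gs()
```

```text
t 9.90 tcp [ 0.4602 -0.022   0.0187] yaw -13.78 down [ 0.002 -0.001 -1.   ] F [ 0.14 -0.25 -1.38] gap 0.0347
gauge frame tcp x 0.6 y -0.0 mm | Fx -0.2 Fy -0.2 Fz -1.4
```

drive_tool(plan="-0.6 0 0 4 0 0 0; -0.6 0 0 4 0 0 0; -0.6 0 0 0 0 0 0")

```text
clock: 10.28
tcp_pos: [0.4623, -0.0134, 0.0187]
orientation: [-0.702, 0.702, -0.084, 0.085]
wrist_force: [-0.2, -0.0, -0.8]
finger_gap: 0.0346
```

Run:
```python
from h import *
s=gs(); snap('w10')
```

```text
t 10.28 tcp [ 0.4623 -0.0134  0.0187] yaw -13.76 down [ 0.002 -0.001 -1.   ] F [-0.22 -0.01 -0.76] gap 0.0346
gauge frame tcp x 9.5 y -0.0 mm | Fx -0.1 Fy 0.2 Fz -0.8
```

View pics/w10.png

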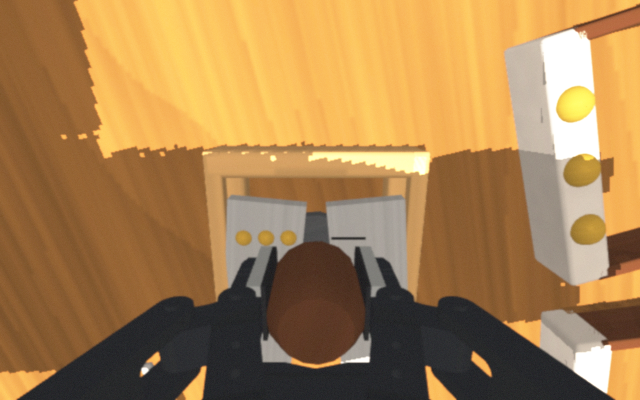

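Past mark two as well; only mark three is left. Continue.

drive_tool(plan="-0.6 0 0 4 0 0 0; -0.6 0 0 4 0 0 0; -0.6 0 0 2 0 0 0")

```text
clock: 10.7
tcp_pos: [0.465, -0.0035, 0.0187]
orientation: [-0.702, 0.702, -0.084, 0.086]
wrist_force: [-0.1, -0.1, -0.8]
finger_gap: 0.0348
```

Run:
```python
from h import *
s=gs()
```

```text
t 10.70 tcp [ 0.465  -0.0035  0.0187] yaw -13.80 down [ 0.002 -0.001 -1.   ] F [-0.06 -0.09 -0.82] gap 0.0348
gauge frame tcp x 19.7 y -0.2 mm | Fx -0.1 Fy 0.0 Fz -0.8
```

drive_tool(plan="-0.6 0 0 3 0 0 0; -0.6 0 0 3 0 0 0")

```text
clock: 10.95
tcp_pos: [0.4665, 0.0014, 0.0188]
orientation: [-0.701, 0.703, -0.084, 0.086]
wrist_force: [-1.3, -7.2, -1.3]
finger_gap: 0.0346
```

Run:
```python
from h import *
s=gs()
```

```text
t 10.95 tcp [0.4665 0.0014 0.0188] yaw -13.83 down [ 0.002 -0.004 -1.   ] F [-1.31 -7.17 -1.32] gap 0.0346
gauge frame tcp x 24.8 y -0.5 mm | Fx -7.3 Fy -0.4 Fz -1.3
```

drive_tool(plan="-0.6 0 0 3 0 0 0; -0.6 0 0 3 0 0 0; -0.6 0 0 3 0 0 0; -0.6 0 0 3 0 0 0")

```text
clock: 11.45
tcp_pos: [0.4668, 0.0027, 0.0186]
orientation: [-0.691, 0.712, -0.088, 0.087]
wrist_force: [-3.1, -11.8, 0.5]
finger_gap: 0.0349
```

Run:
```python
from h import *
s=gs()
```

```text
t 11.45 tcp [0.4668 0.0027 0.0186] yaw -14.21 down [-0.005 -0.03  -1.   ] F [ -3.11 -11.78   0.46] gap 0.0349
gauge frame tcp x 26.2 y -0.6 mm | Fx -12.2 Fy 0.2 Fz 0.5
```

drive_tool(plan="-0.6 0 0 2.5 0 0 0; -0.6 0 0 2.5 0 0 0")

```text
clock: 11.7
tcp_pos: [0.4668, 0.0025, 0.0186]
orientation: [-0.686, 0.717, -0.09, 0.088]
wrist_force: [-1.8, -8.9, 1.1]
finger_gap: 0.0346
```

Run:
```python
from h import *
s=gs(); im,d,c=snap('w11'); gs()
for px in [(316,240),(316,330)]: 
    p=w2(c,d,*px); print(p, (p-M)@g*1e3-60)
plan(s,G(-.098,.0188),GY-90,g=-.6,n=8)
```

```text
t 11.70 tcp [0.4668 0.0025 0.0186] yaw -14.42 down [-0.008 -0.042 -0.999] F [-1.84 -8.86  1.12] gap 0.0346
gauge frame tcp x 26.0 y -0.5 mm | Fx -9.0 Fy -0.3 Fz 1.1
t 11.75 tcp [0.4668 0.0025 0.0186] yaw -14.42 down [-0.008 -0.043 -0.999] F [-2.   -9.81  1.13] gap 0.0348
gauge frame tcp x 26.0 y -0.6 mm | Fx -10.0 Fy -0.4 Fz 1.1
[0.46743129 0.00580305 0.01013856] 29.359767558870303
[0.46701364 0.00521034 0.07702593] 28.6847746417088
yaw -14.42 pos [0.4668 0.0025 0.0186] d [ -30.  -120.3    0.2] n 8
-0.6 0.1 0.6 -15.5 0.3 -0.1 0.0; -0.6 0.1 0.6 -15.5 0.3 -0.1 0.0; -0.6 0.1 0.5 -15.5 0.3 -0.1 0.0; -0.6 0.0 0.4 -15.5 0.3 -0.1 0.0; -0.6 0.0 0.3 -15.5 0.3 -0.1 0.0; -0.6 0.0 0.2 -15.5 0.3 -0.1 0.0; -0.6 -0.0 0.1 -15.5 0.3 -0.1 0.0; -0.6 -0.0 0.1 -15.5 0.3 -0.1 0.0
```

View pics/w11.png

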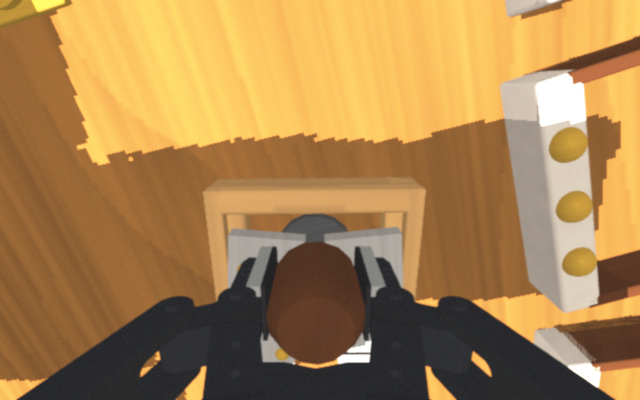

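drive_tool(plan="-0.6 0 0 -5 1.2 -0.3 0; -0.6 0 0 -8 1.2 -0.3 0; -0.6 0 0 -15 0 0 0; -0.6 0 0 -15 0 0 0; -0.6 0 0 -15 0 0 0; -0.6 0 0 0 0 0 0")

```text
clock: 12.5
tcp_pos: [0.452, -0.0561, 0.0187]
orientation: [0.703, -0.701, 0.084, -0.086]
wrist_force: [-1.2, 0.3, -0.4]
finger_gap: 0.0344
```

Run:
```python
from h import *
s=gs(); plan(s,G(-.10,.0188),GY-90,g=-.6,n=4)
```

```text
t 12.50 tcp [ 0.452  -0.0561  0.0187] yaw -13.78 down [ 0.003  0.003 -1.   ] F [-1.2   0.27 -0.39] gap 0.0344
gauge frame tcp x -34.4 y -0.1 mm | Fx -0.0 Fy 1.2 Fz -0.4
yaw -13.78 pos [ 0.452  -0.0561  0.0187] d [-15.7 -63.7   0.1] n 4
-0.6 -0.0 -0.1 -16.4 -0.1 -0.0 0.0; -0.6 -0.0 -0.1 -16.4 -0.1 -0.0 0.0; -0.6 -0.0 -0.0 -16.4 -0.1 -0.0 0.0; -0.6 -0.0 -0.0 -16.4 -0.1 -0.0 0.0
```

drive_tool(plan="-0.6 0 0 -17 -0.1 0 0; -0.6 0 0 -17 0 0 0; -0.6 0 0 -17 0 0 0; -0.6 0 0 -14 0 0 0; -0.6 0 0 0 0 0 0; -0.6 0 -40 0 0 0 0; -0.6 0 -40 0 0 0 0; -0.6 0 0 0 0 0 0")

```text
clock: 13.5
tcp_pos: [0.4355, -0.1192, 0.0999]
orientation: [0.704, -0.7, 0.084, -0.085]
wrist_force: [0.2, -0.7, -2.3]
finger_gap: 0.0347
```

Run:
```python
from h import *
s=gs(); im,d,c=snap('w12')
```

```text
t 13.50 tcp [ 0.4355 -0.1192  0.0999] yaw -13.73 down [ 0.001  0.005 -1.   ] F [ 0.16 -0.75 -2.29] gap 0.0347
gauge frame tcp x -99.7 y 0.9 mm | Fx -0.7 Fy -0.3 Fz -2.3
```

View pics/w12.png

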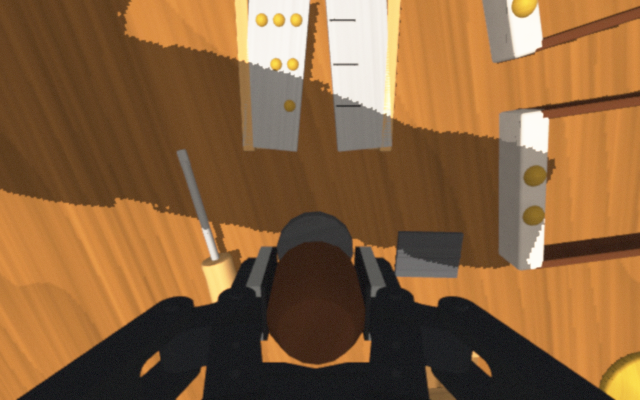

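```bash
cat > bins.py <<'E'
from h import *
c=dict(np.load('top0cal.npz'))
A=lambda u,v,z=.03:w2(c,None,240+u/2.95,90+v/2.95,z)
def binc(name,fl,fr,bl,br,mid):
    fl,fr,bl,br,mid=[A(*p) for p in (fl,fr,bl,br,mid)]
    yd=(fl-fr); yd[2]=0; yd/=np.linalg.norm(yd); xd=np.array([yd[1],-yd[0],0])
    print(name,'yaw',np.degrees(np.arctan2(xd[1],xd[0])).round(1),'ctr from studs',(mid+.059*xd).round(4),'corners mean',((fl+fr+bl+br)/4).round(4),'w',np.linalg.norm(fl-fr).round(3),'depth',np.linalg.norm(fl-bl).round(3))
binc('one',(5,192),(130,188),(5,72),(123,66),(66,188))
binc('three',(157,192),(277,180),(150,70),(266,60),(218,185))
binc('two',(318,178),(440,185),(327,56),(446,66),(379,181))
E
python3 bins.py
python3 - <<'E'
from h import *
c=dict(np.load('w2cal.npz'));
im=cv2.imread('pics/w2.png'); cv2.imwrite('pics/w2c.png',cv2.resize(im[0:200,390:510],None,fx=3,fy=3))
s=gs()
E
```

```text
one yaw 0.3 ctr from studs [0.6389 0.1402 0.03  ] corners mean [0.6338 0.139  0.03  ] w 0.113 depth 0.11
three yaw 4.2 ctr from studs [0.6377 0.0062 0.03  ] corners mean [0.6338 0.0053 0.03  ] w 0.11 depth 0.113
two yaw -4.9 ctr from studs [ 0.6373 -0.1496  0.03  ] corners mean [ 0.6335 -0.15    0.03  ] w 0.111 depth 0.113
t 13.55 tcp [ 0.4344 -0.1187  0.0983] yaw -13.73 down [-0.001  0.006 -1.   ] F [-0.65 -0.54 -1.85] gap 0.0344
gauge frame tcp x -99.4 y 2.1 mm | Fx -0.7 Fy 0.5 Fz -1.9
```

View pics/w2c.png

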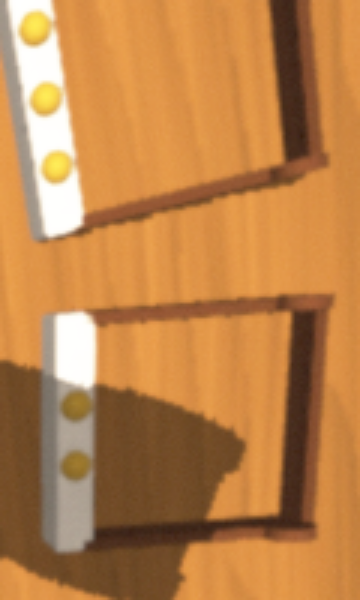

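Run:
```python
from h import *
s=gs(); plan(s,[.638,.007,.085],-10,5,g=-.6)
```

```text
t 13.55 tcp [ 0.4344 -0.1187  0.0983] yaw -13.73 down [-0.001  0.006 -1.   ] F [-0.65 -0.54 -1.85] gap 0.0344
gauge frame tcp x -99.4 y 2.1 mm | Fx -0.7 Fy 0.5 Fz -1.9
yaw -13.73 pos [ 0.4344 -0.1187  0.0983] d [203.6 125.7 -13.3] n 5
-0.6 33.6 2.8 34.1 -0.1 -0.7 -0.0; -0.6 34.0 2.7 33.6 -0.1 -0.7 -0.0; -0.6 34.5 2.7 33.2 -0.1 -0.7 -0.0; -0.6 34.9 2.7 32.7 -0.1 -0.7 -0.0; -0.6 35.3 2.7 32.3 -0.1 -0.7 -0.0
```

drive_tool(plan="-0.6 34 2 34 0 -0.7 0; -0.6 34 2 34 -0.1 -0.7 0; -0.6 34 2 33 -0.1 -0.7 0; -0.6 34 2 32 -0.1 -0.7 0; -0.6 34 2 30 0 -0.7 0; -0.6 0 0 0 0 0 0; -0.6 0 0 0 0 0 0")

```text
clock: 14.42
tcp_pos: [0.6336, 0.0118, 0.0742]
orientation: [0.705, -0.703, 0.07, -0.055]
wrist_force: [-0.6, 1.1, -1.7]
finger_gap: 0.0351
```

Run:
```python
from h import *
s=gs(); im,d,c=snap('w13')
plan(s,[.638,.007,.03],-10,3,g=-.6)
```

```text
t 14.43 tcp [0.6336 0.0118 0.0742] yaw -10.13 down [-0.02   0.004 -1.   ] F [-0.57  1.13 -1.68] gap 0.0351
gauge frame tcp x 74.7 y -160.4 mm | Fx 1.0 Fy 0.8 Fz -1.7
yaw -10.13 pos [0.6336 0.0118 0.0742] d [  4.4  -4.8 -44.2] n 3
-0.6 2.0 14.7 -1.3 -0.0 -0.0 -0.4; -0.6 1.9 14.7 -1.3 -0.0 -0.0 -0.4; -0.6 1.8 14.7 -1.3 -0.0 -0.0 -0.4
```

View pics/w13.png

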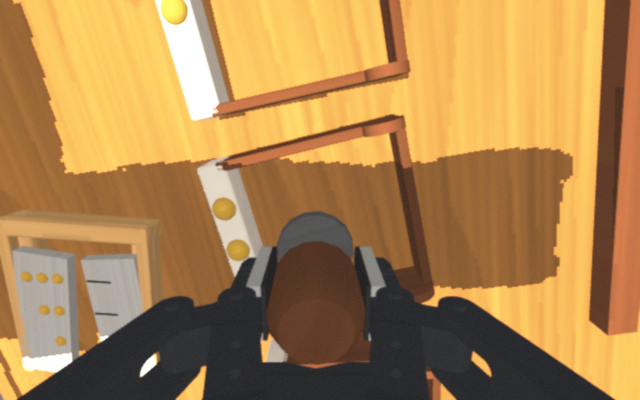

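Run:
```python
from h import *
c=dict(np.load('w13cal.npz')); 
for p in [(224,208),(238,250),(202,165),(400,120),(432,285)]: print(p,w2(c,None,*p,.03).round(4))
```

```text
(224, 208) [0.5789 0.031  0.03  ]
(238, 250) [0.5808 0.0025 0.03  ]
(202, 165) [0.5727 0.059  0.03  ]
(400, 120) [0.6896 0.0644 0.03  ]
(432, 285) [ 0.6987 -0.0423  0.03  ]
```

drive_tool(plan="-0.6 3 16 -2 0 0 -0.5; -0.6 2 16 -1 0 0 -0.4; -0.6 1 14 -1 0 0 -0.3; -0.6 0 0 0 0 0 0")

```text
clock: 14.98
tcp_pos: [0.6332, 0.004, 0.0271]
orientation: [0.704, -0.704, 0.065, -0.063]
wrist_force: [-0.0, 0.0, -1.2]
finger_gap: 0.0348
```

Run:
```python
from h import *
s=gs()
plan(s,[.638,.007,.0224],-10,1,g=-.6)
```

```text
t 14.97 tcp [0.6332 0.004  0.0271] yaw -10.42 down [-0.002  0.001 -1.   ] F [-0.02  0.05 -1.19] gap 0.0348
gauge frame tcp x 67.0 y -161.8 mm | Fx 0.0 Fy 0.0 Fz -1.2
yaw -10.42 pos [0.6332 0.004  0.0271] d [ 4.8  3.  -4.7] n 1
-0.6 4.2 4.7 3.9 -0.0 -0.4 -0.1
```

drive_tool(plan="-0.6 0 4 0 0 0 0; -0.6 0 2 0 0 0 0; -0.6 0 0 0 0 0 0")

```text
clock: 15.35
tcp_pos: [0.6332, 0.0031, 0.0227]
orientation: [0.704, -0.704, 0.065, -0.065]
wrist_force: [-0.2, 0.4, -0.8]
finger_gap: 0.0345
```

Run:
```python
from h import *
s=gs()
```

```text
t 15.35 tcp [0.6332 0.0031 0.0227] yaw -10.49 down [-0.     0.001 -1.   ] F [-0.19  0.42 -0.79] gap 0.0345
gauge frame tcp x 66.2 y -162.1 mm | Fx 0.4 Fy 0.3 Fz -0.8
```

drive_tool(plan="-0.6 0 2 0 0 0 0; -0.6 0 0 0 0 0 0")

```text
clock: 15.6
tcp_pos: [0.634, 0.0032, 0.0225]
orientation: [0.704, -0.704, 0.064, -0.065]
wrist_force: [-0.3, -0.3, -0.7]
finger_gap: 0.0347
```

Run:
```python
from h import *
s=gs()
```

```text
t 15.60 tcp [0.634  0.0032 0.0225] yaw -10.48 down [ 0.002  0.    -1.   ] F [-0.26 -0.28 -0.66] gap 0.0347
gauge frame tcp x 66.4 y -162.8 mm | Fx -0.3 Fy 0.2 Fz -0.7
```

drive_tool(plan="0.3 0 0 0 0 0 0; 0.6 0 0 0 0 0 0; 1 0 0 0 0 0 0; 1 0 -20 0 0 0 0; 1 0 -45 0 0 0 0; 1 0 -45 0 0 0 0; 1 0 0 0 0 0 0")

```text
clock: 16.48
tcp_pos: [0.6337, 0.0033, 0.1344]
orientation: [0.704, -0.704, 0.064, -0.065]
wrist_force: [0.3, -0.1, -0.9]
finger_gap: 0.0856
```

Run:
```python
from h import *
s=gs(); im,d,c=snap('w14')
```

```text
t 16.48 tcp [0.6337 0.0033 0.1344] yaw -10.47 down [ 0.001  0.001 -1.   ] F [ 0.27 -0.06 -0.86] gap 0.0856
gauge frame tcp x 66.5 y -162.5 mm | Fx 0.0 Fy -0.3 Fz -0.9
```

View pics/w14.png

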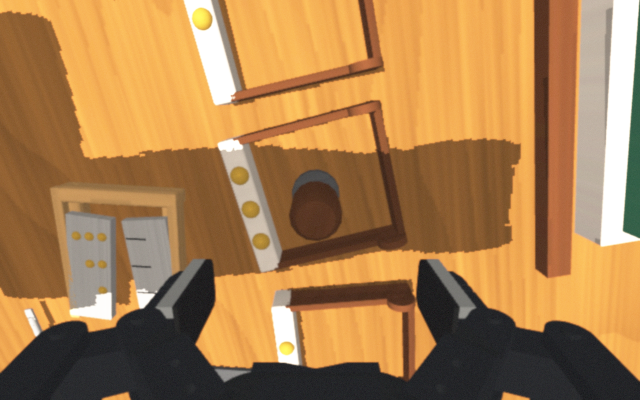

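Run:
```python
from h import *
s=gs(); print(s['joint_pos'].round(3)); plan(s,[.60,.345,.23],-48,7)
```

```text
t 16.52 tcp [0.6324 0.0034 0.1322] yaw -10.47 down [-0.003  0.001 -1.   ] F [-0.01  0.81 -0.42] gap 0.0856
gauge frame tcp x 66.3 y -161.2 mm | Fx 0.8 Fy 0.2 Fz -0.4
[-1.220e-01  4.620e-01  4.900e-02  1.161e+00  1.000e-03  1.632e+00]
yaw -10.47 pos [0.6324 0.0034 0.1322] d [-32.4 341.6  97.8] n 7
1 -13.5 -13.9 47.1 0.0 5.4 -0.0; 1 -17.8 -13.9 45.7 0.0 5.4 -0.0; 1 -22.0 -13.9 43.8 0.0 5.4 -0.0; 1 -26.0 -13.9 41.6 0.0 5.4 -0.0; 1 -29.7 -13.9 39.0 0.0 5.4 -0.0; 1 -33.2 -13.9 36.0 0.0 5.4 -0.0; 1 -36.5 -14.0 32.8 0.0 5.4 -0.0
```

drive_tool(plan="1 -13 -14 47 0 5.4 0; 1 -18 -14 46 0 5.4 0; 1 -22 -14 44 0 5.4 0; 1 -26 -14 42 0 5.4 0; 1 -30 -14 39 0 5.4 0; 1 -33 -14 36 0 5.4 0; 1 -33 -14 28 0 5.4 0; 1 0 0 0 0 0 0")

```text
clock: 17.52
tcp_pos: [0.5988, 0.3483, 0.2171]
orientation: [-0.637, 0.646, -0.305, 0.29]
wrist_force: [0.1, -0.8, -0.1]
finger_gap: 0.0857
```

Run:
```python
from h import *
s=gs(); im,d,c=snap('w15'); s=gs(); print(s['joint_pos'].round(3))
```

```text
t 17.52 tcp [0.5988 0.3483 0.2171] yaw -49.76 down [-0.024 -0.003 -1.   ] F [ 0.12 -0.83 -0.07] gap 0.0857
gauge frame tcp x 393.3 y -46.6 mm | Fx -0.8 Fy -0.3 Fz -0.1
t 17.57 tcp [0.5988 0.3465 0.2162] yaw -49.81 down [-0.025 -0.005 -1.   ] F [0.2  0.17 0.52] gap 0.0852
gauge frame tcp x 391.5 y -47.0 mm | Fx 0.2 Fy -0.2 Fz 0.5
[0.406 0.582 0.45  1.464 0.006 2.846]
```

View pics/w15.png

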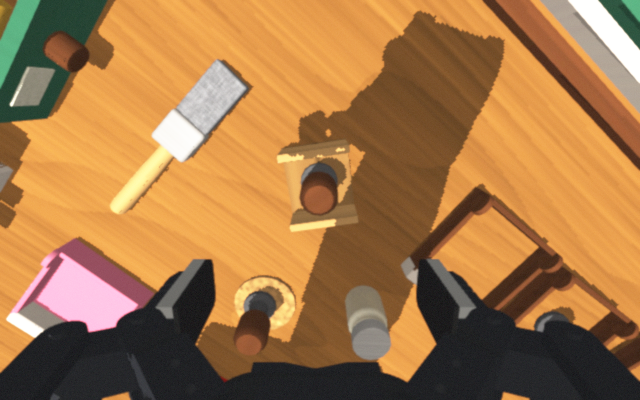

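Run:
```python
from h import *
s=gs();c=dict(np.load('w15cal.npz'));d=np.load('w15.npy')
k=w2(c,d,319,198,.08); print('knob',k,w2(c,d,319,198))
for a,b in [((290,227),(357,218)),((278,157),(350,147))]:
    a,b=w2(c,d,*a,.046),w2(c,d,*b,.046); e=b-a; print('wall',a,b,np.linalg.norm(e),'yaw',np.degrees(np.arctan2(e[1],e[0])))
plan(s,[k[0],k[1],.10],-44,3)
```

```text
t 17.57 tcp [0.5988 0.3465 0.2162] yaw -49.81 down [-0.025 -0.005 -1.   ] F [0.2  0.17 0.52] gap 0.0852
gauge frame tcp x 391.5 y -47.0 mm | Fx 0.2 Fy -0.2 Fz 0.5
knob [0.58896996 0.33888564 0.08      ] [0.58942703 0.33926529 0.08194983]
wall [0.53846781 0.3347075  0.046     ] [0.58977721 0.28965539 0.046     ] 0.06828138104945632 yaw -41.28467658523824
wall [0.58673344 0.3884348  0.046     ] [0.6381503  0.34260375 0.046     ] 0.0688780014879395 yaw -41.712609057038954
yaw -49.81 pos [0.5988 0.3465 0.2162] d [  -9.8   -7.6 -116.2] n 3
1 0.3 38.8 -3.3 0.4 -1.9 -0.3; 1 0.0 38.8 -3.6 0.4 -1.9 -0.3; 1 -0.3 38.8 -3.8 0.4 -1.9 -0.3
```

drive_tool(plan="1 0 38 -3 0.4 -2.7 -0.3; 1 0 38 -3 0.4 -2.7 -0.3; 1 0 36 -3 0.4 -2.7 -0.3; 1 0 0 0 0 0 0; 1 0 0 0 0 0 0")

```text
clock: 18.2
tcp_pos: [0.589, 0.3321, 0.0962]
orientation: [-0.658, 0.664, -0.253, 0.251]
wrist_force: [-0.2, -0.1, 0.3]
finger_gap: 0.0854
```

Run:
```python
from h import *
s=gs(); im,d,c=snap('w16'); s=gs()
```

```text
t 18.20 tcp [0.589  0.3321 0.0962] yaw -41.71 down [-0.006 -0.006 -1.   ] F [-0.23 -0.1   0.28] gap 0.0854
gauge frame tcp x 375.2 y -40.9 mm | Fx -0.2 Fy 0.2 Fz 0.3
t 18.25 tcp [0.5888 0.3321 0.0961] yaw -41.71 down [-0.006 -0.006 -1.   ] F [-0.38  0.31 -1.07] gap 0.0854
gauge frame tcp x 375.2 y -40.7 mm | Fx 0.2 Fy 0.4 Fz -1.1
```

View pics/w16.png

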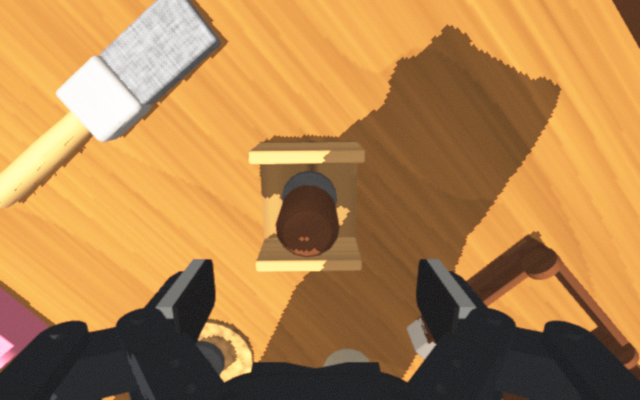

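Run:
```python
from h import *
s=gs();c=dict(np.load('w16cal.npz'));d=np.load('w16.npy')
for v in (225,230,235): print('knob',w2(c,d,308,v,.08),w2(c,d,308,v))
P=[]
for v in range(180,262):
  for u in range(268,348):
    p=w2(c,d,u,v)
    if .078<p[2]<.09: P.append(p)
P=np.array(P);print('top blob',P.mean(0),P.min(0),P.max(0),len(P))
k=P.mean(0)
for a,b in [((258,265),(360,265)),((250,157),(364,157))]:
    a,b=w2(c,d,*a,.046),w2(c,d,*b,.046); e=b-a; print('wall',a,b,np.linalg.norm(e),'yaw',np.degrees(np.arctan2(e[1],e[0])))
plan(s,[k[0],k[1],.022],-41.7,3)
```

```text
t 18.25 tcp [0.5888 0.3321 0.0961] yaw -41.71 down [-0.006 -0.006 -1.   ] F [-0.38  0.31 -1.07] gap 0.0854
gauge frame tcp x 375.2 y -40.7 mm | Fx 0.2 Fy 0.4 Fz -1.1
knob [0.59140247 0.34147898 0.08      ] [0.59139236 0.34146901 0.07996264]
knob [0.5895081  0.33938121 0.08      ] [0.58969754 0.33956923 0.08067268]
knob [0.58759648 0.33726432 0.08      ] [0.58730463 0.33697336 0.07900358]
top blob [0.58769397 0.33848167 0.07909115] [0.57420626 0.32481874 0.07800048] [0.60065153 0.35139075 0.08113134] 1561
wall [0.53887785 0.33343981 0.046     ] [0.58892132 0.28886104 0.046     ] 0.06701951784704446 yaw -41.69467791244287
wall [0.58538621 0.38756277 0.046     ] [0.63616389 0.3422976  0.046     ] 0.0680243228127619 yaw -41.71503256710886
yaw -41.71 pos [0.5888 0.3321 0.0961] d [ -1.1   6.4 -74.1] n 3
1 -1.7 24.7 1.6 0.2 -0.0 -0.0; 1 -1.7 24.7 1.5 0.2 -0.0 -0.0; 1 -1.7 24.7 1.4 0.2 -0.0 -0.0
```

drive_tool(plan="1 -2 24 2 0.2 0 0; 1 -2 24 2 0.2 0 0; 1 -1.5 23 1.5 0.1 0 0; 1 0 0 0 0 0 0; 1 0 0 0 0 0 0")

```text
clock: 18.88
tcp_pos: [0.5966, 0.3417, 0.0338]
orientation: [0.664, -0.656, 0.249, -0.257]
wrist_force: [0.2, 1.2, 0.6]
finger_gap: 0.0855
```

Run:
```python
from h import *
s=gs(); plan(s,[.588,.338,.020],-41.7,1)
```

```text
t 18.88 tcp [0.5966 0.3417 0.0338] yaw -41.90 down [ 0.015  0.006 -1.   ] F [0.21 1.22 0.65] gap 0.0855
gauge frame tcp x 386.3 y -46.0 mm | Fx 1.2 Fy 0.1 Fz 0.6
yaw -41.9 pos [0.5966 0.3417 0.0338] d [ -8.6  -3.7 -13.8] n 1
1 -4.0 13.6 -8.7 -0.8 -0.2 0.4
```

drive_tool(plan="1 -4 9 -8 -0.8 -0.2 0.4; 1 0 4 0 0 0 0; 1 0 0 0 0 0 0")

```text
clock: 19.25
tcp_pos: [0.5896, 0.3387, 0.0228]
orientation: [0.662, -0.66, 0.251, -0.252]
wrist_force: [-0.1, 0.2, -0.4]
finger_gap: 0.0854
```

Run:
```python
from h import *
s=gs(); plan(s,[.588,.338,.020],-41.7,1)
```

```text
t 19.25 tcp [0.5896 0.3387 0.0228] yaw -41.70 down [ 0.003  0.002 -1.   ] F [-0.06  0.18 -0.43] gap 0.0854
gauge frame tcp x 381.8 y -39.9 mm | Fx 0.2 Fy 0.1 Fz -0.4
yaw -41.7 pos [0.5896 0.3387 0.0228] d [-1.6 -0.7 -2.8] n 1
1 -0.7 2.8 -1.6 -0.2 0.0 0.1
```

drive_tool(plan="1 -0.7 3 -1.6 -0.2 0 0.1; -0.6 0 0 0 0 0 0; -0.6 0 0 0 0 0 0; -0.6 0 0 0 0 0 0; -0.6 0 0 0 0 0 0; -0.6 0 0 0 0 0 0; -0.6 0 0 0 0 0 0")

```text
clock: 20.12
tcp_pos: [0.5881, 0.3382, 0.0201]
orientation: [0.661, -0.661, 0.252, -0.251]
wrist_force: [-0.1, -0.3, -0.3]
finger_gap: 0.0348
```

Run:
```python
from h import *
s=gs(); im,d,c=snap('w17'); cv2.imwrite('pics/w17a.png',cv2.resize(im[100:400,120:520],None,fx=2,fy=2)); gs()
```

```text
t 20.12 tcp [0.5881 0.3382 0.0201] yaw -41.69 down [-0.     0.001 -1.   ] F [-0.11 -0.35 -0.29] gap 0.0348
gauge frame tcp x 380.9 y -38.6 mm | Fx -0.4 Fy 0.0 Fz -0.3
t 20.18 tcp [0.5881 0.3382 0.0201] yaw -41.69 down [-0.     0.001 -1.   ] F [0.23 0.84 0.37] gap 0.0350
gauge frame tcp x 380.9 y -38.6 mm | Fx 0.9 Fy -0.0 Fz 0.4
```

View pics/w17a.png

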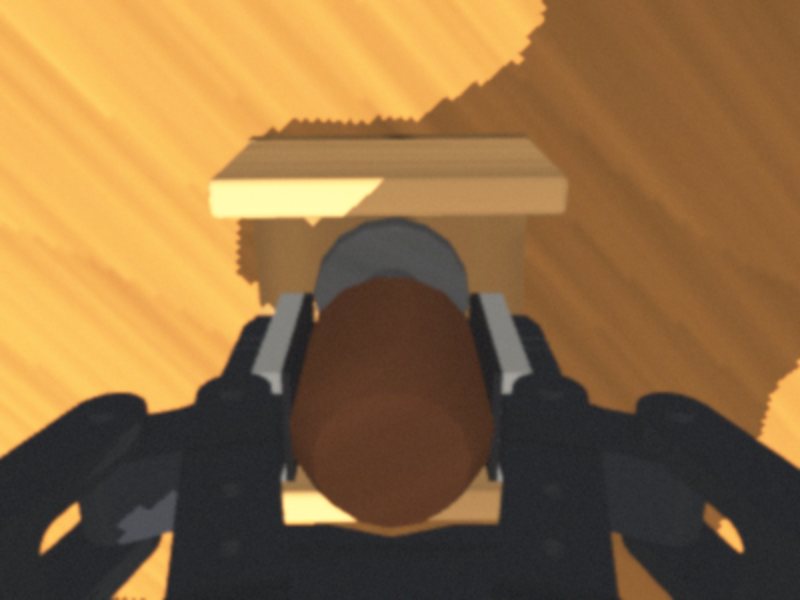

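Run:
```python
from h import *
s=gs(); s=dict(s); s['tcp_pos']=s['tcp_pos']+np.array([0,0,.11]); plan(s,G(-.098,.10),GY-90,10,g=-.6)
```

```text
t 20.18 tcp [0.5881 0.3382 0.0201] yaw -41.69 down [-0.     0.001 -1.   ] F [0.23 0.84 0.37] gap 0.0350
gauge frame tcp x 380.9 y -38.6 mm | Fx 0.9 Fy -0.0 Fz 0.4
yaw -41.69 pos [0.5881 0.3382 0.1301] d [-151.4 -456.   -30.1] n 10
-0.6 19.0 3.0 -44.1 -0.0 -2.8 -0.0; -0.6 16.9 3.0 -45.0 -0.0 -2.8 -0.0; -0.6 14.6 3.0 -45.8 -0.0 -2.8 -0.0; -0.6 12.4 3.0 -46.4 -0.0 -2.8 -0.0; -0.6 10.1 3.0 -47.0 -0.0 -2.8 -0.0; -0.6 7.8 3.0 -47.4 -0.0 -2.8 -0.0; -0.6 5.5 3.0 -47.7 -0.0 -2.8 -0.0; -0.6 3.2 3.0 -47.9 -0.0 -2.8 -0.0; -0.6 0.8 3.0 -48.0 -0.0 -2.8 -0.0; -0.6 -1.5 3.0 -48.0 -0.0 -2.8 -0.0
```

drive_tool(plan="-0.6 0 -36 0 0 0 0; -0.6 0 -36 0 0 0 0; -0.6 0 -36 0 0 0 0; -0.6 0 0 0 0 0 0")

```text
clock: 20.68
tcp_pos: [0.5867, 0.3374, 0.1285]
orientation: [-0.66, 0.662, -0.253, 0.25]
wrist_force: [1.0, -0.3, -1.7]
finger_gap: 0.0348
```

Run:
```python
from h import *
s=gs(); plan(s,G(-.098,.09),GY-90,10,g=-.6)
```

```text
t 20.68 tcp [0.5867 0.3374 0.1285] yaw -41.70 down [-0.005 -0.001 -1.   ] F [ 1.02 -0.26 -1.66] gap 0.0348
gauge frame tcp x 379.8 y -37.5 mm | Fx -0.0 Fy -1.1 Fz -1.7
yaw -41.7 pos [0.5867 0.3374 0.1285] d [-150.  -455.2  -38.5] n 10
-0.6 19.1 4.0 -43.9 0.0 -2.8 -0.0; -0.6 16.9 4.0 -44.8 0.0 -2.8 -0.0; -0.6 14.7 4.0 -45.6 0.0 -2.8 -0.0; -0.6 12.5 4.0 -46.3 0.0 -2.8 -0.0; -0.6 10.2 3.9 -46.8 0.0 -2.8 -0.0; -0.6 7.9 3.9 -47.3 0.0 -2.8 -0.0; -0.6 5.6 3.9 -47.6 0.0 -2.8 -0.0; -0.6 3.3 3.9 -47.8 0.0 -2.8 -0.0; -0.6 0.9 3.9 -47.9 0.0 -2.8 -0.0; -0.6 -1.4 3.9 -47.9 0.0 -2.8 -0.0
```

drive_tool(plan="-0.6 19 0 -44 0 -2.8 0; -0.6 17 0 -45 0 -2.8 0; -0.6 15 0 -45 0 -2.8 0; -0.6 12 0 -46 0 -2.8 0; -0.6 10 0 -46 0 -2.8 0; -0.6 8 0 -47 0 -2.8 0; -0.6 6 4 -45 0 -2.8 0; -0.6 0 0 0 0 0 0")

```text
clock: 21.68
tcp_pos: [0.4761, 0.0133, 0.1137]
orientation: [-0.693, 0.697, -0.137, 0.125]
wrist_force: [0.1, 0.4, -1.2]
finger_gap: 0.0349
```

Run:
```python
from h import *
s=gs(); plan(s,G(-.100,.08),GY-90,4,g=-.6)
```

```text
t 21.68 tcp [0.4761 0.0133 0.1137] yaw -21.36 down [-0.019 -0.003 -1.   ] F [ 0.07  0.35 -1.16] gap 0.0349
gauge frame tcp x 38.7 y -7.0 mm | Fx 0.4 Fy 0.0 Fz -1.2
yaw -21.36 pos [0.4761 0.0133 0.1137] d [ -39.8 -133.   -33.7] n 4
-0.6 3.0 8.7 -34.5 0.1 -1.9 -0.2; -0.6 1.8 8.6 -34.6 0.1 -1.9 -0.2; -0.6 0.6 8.6 -34.7 0.1 -1.9 -0.2; -0.6 -0.6 8.5 -34.7 0.1 -1.9 -0.2
```

drive_tool(plan="-0.6 3 5 -34 0.1 -1.9 -0.2; -0.6 2 5 -34 0.1 -1.9 -0.2; -0.6 1 8 -34 0.1 -1.9 -0.2; -0.6 -1 12 -32 0.1 -1.9 -0.2; -0.6 0 0 0 0 0 0; -0.6 0 0 0 0 0 0")

```text
clock: 22.42
tcp_pos: [0.4366, -0.1144, 0.0791]
orientation: [0.703, -0.701, 0.085, -0.08]
wrist_force: [-0.1, 0.4, -1.8]
finger_gap: 0.0348
```

Run:
```python
from h import *
s=gs(); plan(s,G(-.100,.0161),GY-90,4,g=-.6)
```

```text
t 22.43 tcp [ 0.4366 -0.1144  0.0791] yaw -13.42 down [-0.006  0.004 -1.   ] F [-0.15  0.35 -1.78] gap 0.0348
gauge frame tcp x -94.7 y 1.0 mm | Fx 0.3 Fy 0.2 Fz -1.8
yaw -13.42 pos [ 0.4366 -0.1144  0.0791] d [ -0.3  -5.4 -63. ] n 4
-0.6 0.4 15.7 -1.4 -0.0 0.1 -0.1; -0.6 0.3 15.7 -1.4 -0.0 0.1 -0.1; -0.6 0.3 15.7 -1.3 -0.0 0.1 -0.1; -0.6 0.3 15.7 -1.3 -0.0 0.1 -0.1
```

drive_tool(plan="-0.6 0 15 -2 0 0.1 -0.1; -0.6 0 15 -2 0 0.1 -0.1; -0.6 -0.5 15 -1.5 0 0.1 -0.1; -0.6 -1 12 -1 0 0.1 -0.1; -0.6 0 0 0 0 0 0; -0.6 0 0 0 0 0 0")

```text
clock: 23.18
tcp_pos: [0.4368, -0.1149, 0.0214]
orientation: [0.704, -0.701, 0.081, -0.084]
wrist_force: [0.2, 0.7, -2.2]
finger_gap: 0.0349
```

Run:
```python
from h import *
s=gs(); snap('w18'); plan(s,G(-.100,.0161),GY-90,1,g=-.6)
```

```text
t 23.18 tcp [ 0.4368 -0.1149  0.0214] yaw -13.40 down [ 0.003  0.003 -1.   ] F [ 0.22  0.7  -2.18] gap 0.0349
gauge frame tcp x -95.2 y 0.7 mm | Fx 0.7 Fy -0.0 Fz -2.2
yaw -13.4 pos [ 0.4368 -0.1149  0.0214] d [-0.5 -4.9 -5.3] n 1
-0.6 0.7 5.3 -4.9 -0.2 0.4 0.1
```

View pics/w18.png

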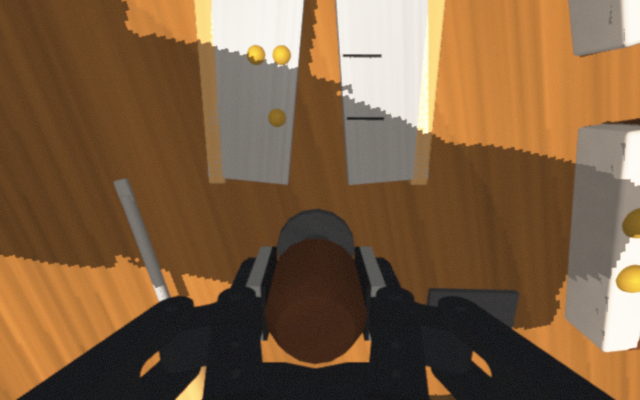

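drive_tool(plan="-0.6 0.7 5 0 -0.2 0.4 0.1; -0.6 0 0.5 0 0 0 0; -0.6 0 0 0 0 0 0")

```text
clock: 23.6
tcp_pos: [0.4384, -0.1155, 0.0165]
orientation: [-0.702, 0.702, -0.084, 0.086]
wrist_force: [-0.2, -1.0, -1.5]
finger_gap: 0.0347
```

Run:
```python
from h import *
s=gs(); plan(s,G(-.055,.0161),GY-90,3,g=-.6)
```

```text
t 23.60 tcp [ 0.4384 -0.1155  0.0165] yaw -13.84 down [ 0.002 -0.001 -1.   ] F [-0.21 -1.   -1.49] gap 0.0347
gauge frame tcp x -95.3 y -1.0 mm | Fx -1.0 Fy -0.0 Fz -1.5
yaw -13.84 pos [ 0.4384 -0.1155  0.0165] d [ 8.6 39.4 -0.4] n 3
-0.6 -0.4 0.1 13.4 0.0 -0.0 0.0; -0.6 -0.4 0.1 13.4 0.0 -0.0 0.0; -0.6 -0.3 0.1 13.4 0.0 -0.0 0.0
```

drive_tool(plan="-0.6 -0.7 0 12 0 0 0; -0.6 -0.5 0 13 0 0 0; -0.6 -0.2 0 13 0 0 0; -0.6 0 0 0 0 0 0; -0.6 0 0 0 0 0 0")

```text
clock: 24.22
tcp_pos: [0.4467, -0.0749, 0.0167]
orientation: [-0.702, 0.702, -0.084, 0.086]
wrist_force: [0.4, -0.7, -1.2]
finger_gap: 0.0349
```

Run:
```python
from h import *
s=gs()
```

```text
t 24.23 tcp [ 0.4467 -0.0749  0.0167] yaw -13.77 down [ 0.003 -0.001 -1.   ] F [ 0.4  -0.69 -1.23] gap 0.0349
gauge frame tcp x -53.9 y 0.5 mm | Fx -0.6 Fy -0.5 Fz -1.2
```

drive_tool(plan="-0.6 0.4 0 8 0 0 0; -0.6 0 0 7 0 0 0; -0.6 0 0 4 0 0 0; -0.6 0 0 0 0 0 0")

```text
clock: 24.72
tcp_pos: [0.452, -0.0556, 0.0167]
orientation: [-0.702, 0.702, -0.084, 0.086]
wrist_force: [0.0, 0.0, -2.3]
finger_gap: 0.0346
```

Run:
```python
from h import *
s=gs()
```

```text
t 24.73 tcp [ 0.452  -0.0556  0.0167] yaw -13.82 down [ 0.003 -0.001 -1.   ] F [ 0.05  0.03 -2.29] gap 0.0346
gauge frame tcp x -34.0 y -0.0 mm | Fx 0.0 Fy -0.0 Fz -2.3
```

drive_tool(plan="-0.6 0 0 4 0 0 0; -0.6 0 0 4 0 0 0; -0.6 0 0 3 0 0 0")

```text
clock: 25.1
tcp_pos: [0.4548, -0.0446, 0.0167]
orientation: [-0.702, 0.702, -0.084, 0.086]
wrist_force: [-0.0, -2.0, -1.2]
finger_gap: 0.0349
```

Run:
```python
from h import *
s=gs()
```

```text
t 25.10 tcp [ 0.4548 -0.0446  0.0167] yaw -13.86 down [ 0.003 -0.001 -1.   ] F [-0.03 -2.04 -1.19] gap 0.0349
gauge frame tcp x -22.6 y -0.1 mm | Fx -2.0 Fy -0.5 Fz -1.2
```

drive_tool(plan="-0.6 0 0 3 0 0 0; -0.6 0 0 3 0 0 0")

```text
clock: 25.35
tcp_pos: [0.4563, -0.0384, 0.0167]
orientation: [-0.702, 0.702, -0.084, 0.086]
wrist_force: [-0.3, 0.5, -0.9]
finger_gap: 0.0346
```

Run:
```python
from h import *
s=gs()
```

```text
t 25.35 tcp [ 0.4563 -0.0384  0.0167] yaw -13.86 down [ 0.003 -0.001 -1.   ] F [-0.34  0.52 -0.91] gap 0.0346
gauge frame tcp x -16.2 y -0.1 mm | Fx 0.4 Fy 0.5 Fz -0.9
```

Still free, past mark one. Continue to mark two.

drive_tool(plan="-0.6 0 0 4 0 0 0; -0.6 0 0 4 0 0 0; -0.6 0 0 4 0 0 0")

```text
clock: 25.72
tcp_pos: [0.4594, -0.0262, 0.0167]
orientation: [-0.702, 0.702, -0.084, 0.086]
wrist_force: [-1.1, -3.1, -1.6]
finger_gap: 0.0348
```

Run:
```python
from h import *
s=gs()
```

```text
t 25.73 tcp [ 0.4594 -0.0262  0.0167] yaw -13.87 down [ 0.003 -0.001 -1.   ] F [-1.07 -3.08 -1.62] gap 0.0348
gauge frame tcp x -3.6 y -0.2 mm | Fx -3.2 Fy 0.3 Fz -1.6
```

drive_tool(plan="-0.6 0 0 3 0 0 0; -0.6 0 0 3 0 0 0")

```text
clock: 25.98
tcp_pos: [0.46, -0.024, 0.0166]
orientation: [-0.698, 0.706, -0.086, 0.087]
wrist_force: [-2.5, -11.1, -1.6]
finger_gap: 0.0346
```

Run:
```python
from h import *
s=gs()
```

```text
t 25.98 tcp [ 0.46   -0.024   0.0166] yaw -13.98 down [-0.    -0.012 -1.   ] F [ -2.52 -11.08  -1.6 ] gap 0.0346
gauge frame tcp x -1.3 y -0.2 mm | Fx -11.4 Fy -0.2 Fz -1.6
```

drive_tool(plan="-0.6 0 0 2.5 0 0 0; -0.6 0 0 2.5 0 0 0; -0.6 0 0 2.5 0 0 0; -0.6 0 0 2.5 0 0 0; -0.6 0 0 2.5 0 0 0")

```text
clock: 26.6
tcp_pos: [0.46, -0.0241, 0.0167]
orientation: [-0.686, 0.716, -0.09, 0.088]
wrist_force: [-2.7, -10.4, -1.0]
finger_gap: 0.0348
```

Run:
```python
from h import *
s=gs(); im,d,c=snap('w19')
```

```text
t 26.60 tcp [ 0.46   -0.0241  0.0167] yaw -14.46 down [-0.008 -0.042 -0.999] F [ -2.7  -10.44  -1.03] gap 0.0348
gauge frame tcp x -1.4 y -0.3 mm | Fx -10.8 Fy 0.1 Fz -1.0
```

View pics/w19.png

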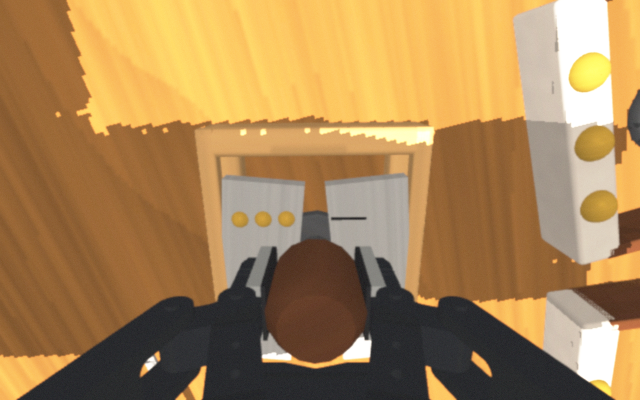

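drive_tool(plan="-0.6 0 0 -5 1.2 -0.3 0; -0.6 0 0 -8 1.2 -0.3 0; -0.6 0 0 -15 0 0 0; -0.6 0 0 -15 0 0 0; -0.6 0 0 0 0 0 0")

```text
clock: 27.28
tcp_pos: [0.4494, -0.0671, 0.017]
orientation: [0.703, -0.701, 0.084, -0.086]
wrist_force: [-0.7, 0.5, -2.1]
finger_gap: 0.0349
```

Run:
```python
from h import *
s=gs()
```

```text
t 27.27 tcp [ 0.4494 -0.0671  0.017 ] yaw -13.81 down [ 0.003  0.003 -1.   ] F [-0.68  0.51 -2.1 ] gap 0.0349
gauge frame tcp x -45.8 y -0.3 mm | Fx 0.3 Fy 0.8 Fz -2.1
```

drive_tool(plan="-0.6 0 0 -17 0 0 0; -0.6 0 0 -17 0 0 0; -0.6 0 0 -17 0 0 0; -0.6 0 0 0 0 0 0; -0.6 0 -40 0 0 0 0; -0.6 0 -40 0 0 0 0; -0.6 0 0 0 0 0 0")

```text
clock: 28.15
tcp_pos: [0.4362, -0.1158, 0.0981]
orientation: [0.704, -0.7, 0.085, -0.085]
wrist_force: [0.1, -0.2, -1.8]
finger_gap: 0.0348
```

Run:
```python
from h import *
s=gs(); plan(s,[.637,-.149,.08],-12,4,g=-.6)
```

```text
t 28.15 tcp [ 0.4362 -0.1158  0.0981] yaw -13.79 down [ 0.002  0.007 -1.   ] F [ 0.1  -0.22 -1.85] gap 0.0348
gauge frame tcp x -96.2 y 1.0 mm | Fx -0.2 Fy -0.2 Fz -1.8
yaw -13.79 pos [ 0.4362 -0.1158  0.0981] d [200.8 -33.2 -18.1] n 4
-0.6 50.7 4.6 3.9 -0.1 -0.4 0.0; -0.6 50.7 4.5 3.5 -0.1 -0.4 0.0; -0.6 50.8 4.5 3.1 -0.1 -0.4 0.0; -0.6 50.8 4.5 2.7 -0.1 -0.4 0.0
```

drive_tool(plan="-0.6 40 2 3 -0.1 -0.4 0; -0.6 42 2 3 -0.1 -0.4 0; -0.6 42 2 3 -0.1 -0.4 0; -0.6 40 2 2 0 -0.4 0; -0.6 35 2 2 0 0 0; -0.6 0 0 0 0 0 0; -0.6 0 0 0 0 0 0")

```text
clock: 29.02
tcp_pos: [0.6338, -0.1412, 0.0768]
orientation: [0.706, -0.701, 0.078, -0.069]
wrist_force: [0.1, -0.2, -1.8]
finger_gap: 0.0348
```

Run:
```python
from h import *
s=gs(); snap('w20'); plan(s,[.637,-.149,.027],-12,3,g=-.6)
```

```text
t 29.02 tcp [ 0.6338 -0.1412  0.0768] yaw -11.96 down [-0.011  0.008 -1.   ] F [ 0.12 -0.23 -1.81] gap 0.0348
gauge frame tcp x -73.9 y -196.9 mm | Fx -0.2 Fy -0.2 Fz -1.8
yaw -11.96 pos [ 0.6338 -0.1412  0.0768] d [  3.2  -7.8 -49.8] n 3
-0.6 1.8 16.6 -2.4 -0.1 0.0 -0.2; -0.6 1.7 16.6 -2.4 -0.1 0.0 -0.2; -0.6 1.7 16.6 -2.3 -0.1 0.0 -0.2
```

View pics/w20.png

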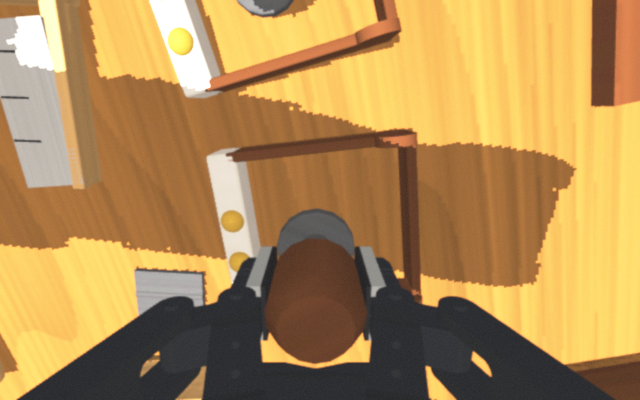

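drive_tool(plan="-0.6 2 16 -3 -0.1 0 -0.2; -0.6 2 16 -2 -0.1 0 -0.2; -0.6 2 14 -2 0 0 -0.2; -0.6 0 0 0 0 0 0; -0.6 0 0 0 0 0 0")

```text
clock: 29.7
tcp_pos: [0.635, -0.1482, 0.0294]
orientation: [0.704, -0.702, 0.075, -0.073]
wrist_force: [0.7, -0.7, -2.0]
finger_gap: 0.035
```

Run:
```python
from h import *
c=dict(np.load('w20cal.npz'))
for p in [(232,221),(239,261),(410,137)]: print(w2(c,None,*p,.03).round(4))
s=gs(); plan(s,[.637,-.149,.0205],-12,1,g=-.6)
```

```text
[ 0.5819 -0.1299  0.03  ]
[ 0.5789 -0.1571  0.03  ]
[ 0.6969 -0.1013  0.03  ]
t 29.70 tcp [ 0.635  -0.1482  0.0294] yaw -11.98 down [-0.003  0.003 -1.   ] F [ 0.75 -0.7  -1.96] gap 0.0350
gauge frame tcp x -80.4 y -199.8 mm | Fx -0.5 Fy -0.9 Fz -2.0
yaw -11.98 pos [ 0.635  -0.1482  0.0294] d [ 2.  -0.8 -8.9] n 1
-0.6 2.2 8.9 -0.4 -0.2 0.0 -0.2
```

drive_tool(plan="-0.6 1 6 0 -0.1 0 -0.1; -0.6 0 3 0 0 0 0; -0.6 0 0 0 0 0 0")

```text
clock: 30.08
tcp_pos: [0.6369, -0.1486, 0.021]
orientation: [0.703, -0.703, 0.074, -0.074]
wrist_force: [-0.5, 0.2, -2.4]
finger_gap: 0.035
```

Run:
```python
from h import *
s=gs()
```

```text
t 30.07 tcp [ 0.6369 -0.1486  0.021 ] yaw -11.98 down [ 0.001  0.    -1.   ] F [-0.52  0.16 -2.4 ] gap 0.0350
gauge frame tcp x -80.4 y -201.7 mm | Fx 0.0 Fy 0.5 Fz -2.4
```

drive_tool(plan="-0.6 0 1.5 0 0 0 0; -0.6 0 1 0 0 0 0; -0.6 0 0 0 0 0 0")

```text
clock: 30.45
tcp_pos: [0.6374, -0.1487, 0.0203]
orientation: [0.703, -0.703, 0.073, -0.074]
wrist_force: [-0.4, -0.4, -1.2]
finger_gap: 0.0348
```

Run:
```python
from h import *
s=gs()
```

```text
t 30.45 tcp [ 0.6374 -0.1487  0.0203] yaw -11.97 down [ 0.002 -0.    -1.   ] F [-0.41 -0.38 -1.15] gap 0.0348
gauge frame tcp x -80.3 y -202.2 mm | Fx -0.5 Fy 0.3 Fz -1.2
```

Stopped on the floor and the load is easing; release and rise.

drive_tool(plan="0.3 0 0 0 0 0 0; 0.6 0 0 0 0 0 0; 1 0 0 0 0 0 0; 1 0 -20 0 0 0 0; 1 0 -45 0 0 0 0; 1 0 -45 0 0 0 0; 1 0 -45 0 0 0 0; 1 0 0 0 0 0 0")

```text
clock: 31.45
tcp_pos: [0.6371, -0.1488, 0.1789]
orientation: [0.703, -0.703, 0.073, -0.074]
wrist_force: [0.3, 0.5, 0.5]
finger_gap: 0.0851
```

Run:
```python
from h import *
s=gs(); im,d,c=snap('w21'); im,d,c=snap('t21','top'); cv2.imwrite('pics/t21a.png',cv2.resize(im[80:300,110:510],None,fx=2,fy=2,interpolation=cv2.INTER_CUBIC))
```

```text
t 31.45 tcp [ 0.6371 -0.1488  0.1789] yaw -11.98 down [ 0.001  0.    -1.   ] F [0.29 0.53 0.52] gap 0.0851
gauge frame tcp x -80.5 y -201.9 mm | Fx 0.6 Fy -0.2 Fz 0.5
```

View pics/w21.png

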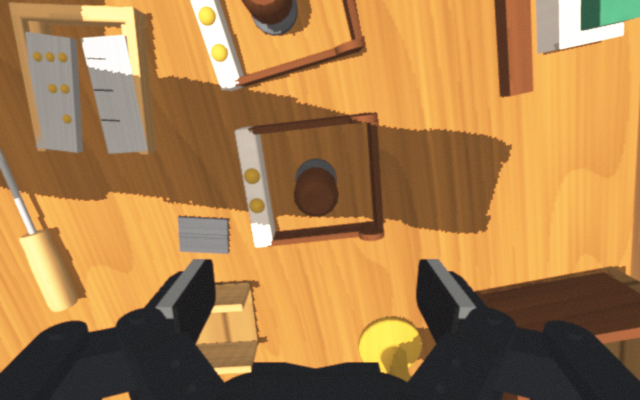

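View pics/t21a.png

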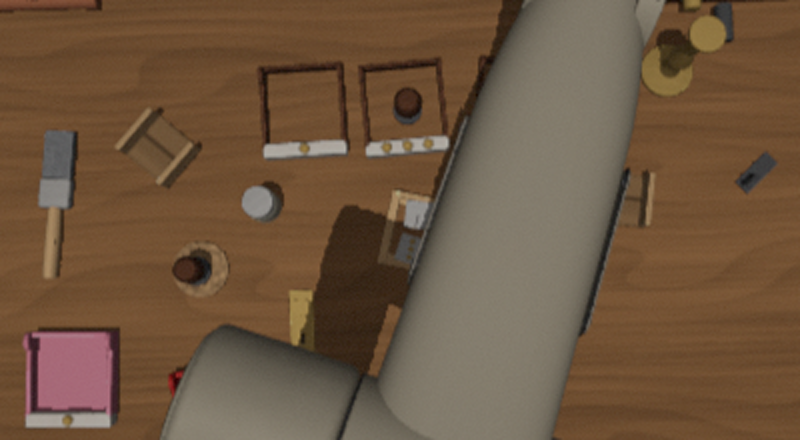

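Both knobs stand upright in their bins: the wrist view shows the two-stud knob at (316,190), and the top crop shows the three-stud knob at (407,103). The pad knob at (190,270) and the bystanders are where they were. The gripper is clear, so I'm handing in.

```bash
python3 -c "
from workcell import job
print(job.hand_in())"
```

```text
the job is handed in; nothing more can be done
None
```

I gauged and sorted both trough knobs and handed the job in at about 31.5 s of the 72 s allowed. The hand-in gave no verdict.

- **First knob** (right-hand trough, as seen from above): it passed marks one and two freely and wedged at mark three with 7–12 N held for over half a second. It now stands in the three-stud bin.
- **Second knob** (left-hand trough): it passed mark one and wedged at mark two with about 11 N held for over half a second. It now stands in the two-stud bin.

**Last checks:** the closing wrist and top pictures show both knobs upright and well inside their bins. The knob on the cork pad and the bystanders I could see had not moved. The arm hid parts of the top view, but the hinge and screwdriver show in place in the wrist view. The gripper was open and about 15 cm clear of everything.

**What disagreed:**
- **Fingertip position:** the pictures put the fingertips about 35–40 mm farther back along the tool than the description says.
- **First grasp:** because of that, my first grasp closed on top of the first knob's head, with about 13 N upward. It tilted or shifted the knob slightly, but the knob stood upright again in its trough. I then grasped it using the camera-measured fingertip height.

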